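# Turn the pump cover gasket side up

## Robot

A 7-joint arm with a two-finger parallel gripper is mounted at the origin on the work surface. World frame = base frame: x ahead of the robot, y to its left, z up, the work surface at z = 0. Lengths are in m, angles in rad, forces in N, time in s.
With the tool pointing down it reaches from about 0.425 to 0.925 m from the base axis. Payload 6.8 kg.
Tool frame: the origin (TCP) lies on the centre line of the jaws, within the pads' length; the fingertips stand 19 mm ahead of it and the grasp point (between the pads) is the TCP (r.tip_extent is the y of the fingertips in the tool frame, in m); y points along the fingers, z is the direction in which the jaws open and shut, and the axes are right-handed (so a half turn about y gives the same grasp; the last joint's range is limited). The gripper opens to 85 mm and grips with 20 to 120 N. Pads are 22 mm wide; open, the fingers measure 114 mm over their backs; the gripper's body (76 mm by 85 mm) begins 54 mm behind the grasp point. The pads swing forward as they close: fully open they stand 13 mm farther back than shut.
Start: joints at [-1.382, 0.477, 0.022, 1.555, -0.011, 1.109, -0.083], TCP at [0.197, 0.646, 0.226] pointing down, gripper open.
Joint ranges: [-2.96, 2.96], [-0.34, 2.1], [-1.41, 1.46], [0.24, 2.44], [-1.37, 4.51], [0.17, 1.92], [-2.96, 2.96]. Speed limits (rad/s): [2.39, 2.39, 3.14, 3.14, 3.14, 3.14, 3.14].

## Interface

Orientations are given as a rotation vector (axis times angle).
In Python, from bench import r gives the robot as it stands. The module is installed in compiled form; this text tells all that it offers.
- The arm moves only by the tool jog_arm, never from a script. Its argument "motion" is a list of rows, each a list of 3 entries, a list of its own where there are three numbers: the opening, from 0 (shut) to 1 (fully open), then the shift along the tool's x, y, z in m, then the turn, a rotation vector about the tool's x, y, z in degrees. A call has 1 to 10 rows; each row shifts and turns the commanded pose from where the row before left it, along the tool's axes as they then stand; what a row does not reach is not made up. A row lasts 1/12 s, in which the tool goes at most 41.7 mm and 7.16 degrees, less where a joint would pass 70% of its speed; a pose out of reach is approached as far as the arm can. A call with a gripper value outside its range is refused whole. The fingers move at their own pace and stop on an object; "force" is the grip in N (left out, the last holds). Time passes only in rows, so rows that do not move let the fingers close. It gives the time, the measured TCP pose, the force and the opening at its end, in the units of the state.
- r.get_obs(): the state, without advancing time (a new reading comes with each control period).
- r.grab_frame(name): name is "side" or "top" or "wrist"; returns a dict with "image" (400x640x3 uint8, red, green, blue), "range_z" (400x640 float32, m along the optical axis (not along the pixel's ray), 0 where there is no reading), "fx", "fy", "cx", "cy" (pixels), "xyz" and "orientation" of the camera in the world. Camera axes: x right, y down, z forward; pixel columns grow to the right and rows downward; lengths in m; the calibration is good to about 2 mm. The wrist camera is an equidistant fisheye: a pixel r from the principal point sees the ray r / f radians off the axis. A picture is of the moment at which its call begins.
- r.hand_in(): hands the job in, once; it reports no verdict.
The state is a dict: "clock": time; "joints": joint angles; "qvel": joint speeds; "tau": joint torques, N m; "tcp_pos": TCP position; "orientation": TCP orientation; "contact_force": force on the tool from outside, world axes, zero at the start; "moment": the same for the moment, N m; "grip_width": finger opening in m.
Only numpy, scipy, OpenCV 4.12 (cv2) and the standard library are available. Lean on these libraries where they do the work, as an engineer would, in place of code of your own. Each camera call takes 0.05 s, during which the arm holds its last target.

## Task

Two flat pump covers lie on the low timber skid, one near each end. Take the one that shows bare metal on top (its blue gasket is underneath), slide it out over the end of the skid that it lies closer to, until you can get under it, then turn it over and leave it lying flat on the skid with the blue gasket up. Leave the other cover, which is already gasket up, where it lies.

Things in the scene. Friction and masses are not known exactly. Their poses are not given: they have to be found in the camera images.
- cover_mid (a point): Cover to turn: flat aluminium plate, blue gasket on one face, 150 (its x) x 110 (y) x 13 mm thick in all, about 0.45 kg, square edges. Point: its centre, half-way through the thickness. At the start it lies flat, gasket underneath, bare grey with four dark bolt holes on top; x away from the robot, y to the left, z up. Its outer edge is 15 to 35 mm in from the skid's end. Once turned, z points down.
- done_cover_mid (a point): The other cover, same size, already turned: a blue gasket frame round a metal window is seen on top. Point: its centre, half-way through the thickness. To be left alone. It lies near the other end of the skid, centres about 320 mm apart.
- skid: Fixed timber skid, a platform of boards running left to right: 260 (x) x 480 (y) mm, flat top 90 mm above the table. Origin: centre of its underside. x points away from the robot, y left; its ends are at y = +240 and -240 mm; covers lie within 6 degrees of square. The 20 mm boards overhang the beams by 50 mm at the ends. A cover tipped up on one edge does not skid away: not slippery.
There are look-alikes about, which are no part of the job. Leave any green look-alike of the part that bears cover_mid alone.

How it is judged:
By the outcome, as a careful person would: the job done as asked, in the order asked, and still so for the second after the job is handed in, with the robot touching nothing.
It also fails if it takes over 45 s, if anything falls off the work surface, if the arm or the gripper's body presses on something with over 40 N, if the wrist force passes 120 N, or if a joint passes its speed limit or range.

## Working session

There is one attempt and no reset: what is moved stays moved. The work goes in short steps, Python scripts to look and compute and a tool call to move; the robot and the scene stay as the last step left them, time stands still between calls to the robot, and variables do not carry over. Pictures are saved under pics/ and viewed, and the job is handed in when it is done.

Besides the shell and the picture viewer there is one more tool, called after "Request:" in YAML: its name, and indented under it one key for each argument. jog_arm: Moves the arm, as the interface text tells. Its arguments: {"type":"object","properties":{"motion":{"type":"array","items":{"type":"array"}},"force":{"type":"number"}},"required":["motion"]}

```bash
mkdir -p pics; cat > h.py <<'E'
import numpy as np, cv2
from scipy.spatial.transform import Rotation as R
from bench import r
def snap(n,fn):
    f=r.grab_frame(n); cv2.imwrite('pics/'+fn,f['image'][:,:,::-1]); np.savez('/tmp/'+n+'.npz',**f); return f
def cloud(f):
    h,w=f['range_z'].shape; u,v=np.meshgrid(np.arange(w),np.arange(h)); z=f['range_z']
    p=np.stack([(u-f['cx'])/f['fx']*z,(v-f['cy'])/f['fy']*z,z],-1)
    o=np.array(f['orientation']); M=R.from_rotvec(o).as_matrix() if o.size==3 else o
    return p@M.T+np.array(f['xyz'])
E
python3 - <<'E'
from h import *
for n in ('top','side'):
    f=snap(n,n+'0.png'); print(n,f['xyz'],f['orientation'],f['fx'],f['cx'],f['cy'])
print(r.get_obs(), r.tip_extent)
E
```

```text
top [0.22090845 0.13336961 1.04046292] [-2.01997795  2.20558879 -0.23781585] 427.35140866639694 325.8172840575688 202.39216827335753
side [ 0.31090716 -0.56961299  0.66180363] [-2.24393913  0.21691606 -0.11162622] 386.256112553637 318.003151079434 198.67585051940443
{'clock': 0.1, 'joints': array([-1.38209076,  0.47773116,  0.02232028,  1.55633245, -0.01150472,
        1.10930866, -0.08312618]), 'qvel': array([ 0.00024892,  0.00051721,  0.00047912, -0.00178421, -0.00073041,
       -0.00076992, -0.00090352]), 'tau': array([ 4.78173999e-03, -5.97754884e+01,  1.61443446e+00, -2.81951666e+01,
        1.29474193e-02,  4.99312286e-03,  4.36838326e-07]), 'tcp_pos': array([0.19725403, 0.64497372, 0.22542181]), 'orientation': array([-1.55986327,  0.23310869, -0.23288974]), 'contact_force': array([ 1.27572243, -0.70040876, -0.67274741]), 'moment': array([-0.04935858,  0.03180775,  0.01249399]), 'grip_width': 0.08538219313106532} 0.019
```

View pics/top0.png

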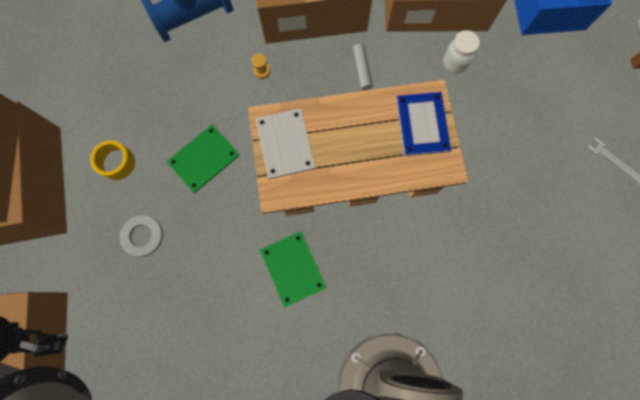

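View pics/side0.png

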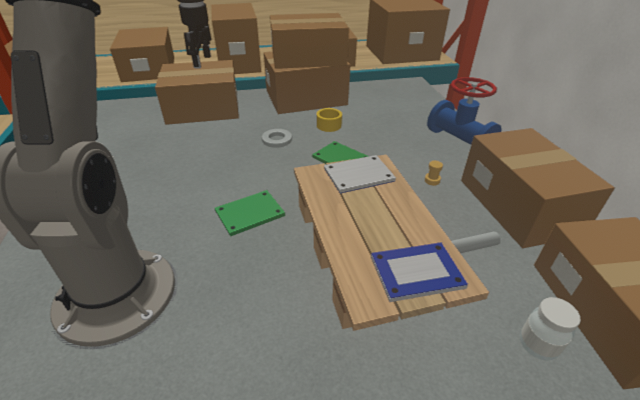

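```bash
cat > meas.py <<'E'
from h import *
def load(n):
    d=np.load('/tmp/'+n+'.npz'); return {k:d[k] for k in d}
def rays(f,uv,z):
    o=np.array(f['orientation']); M=R.from_rotvec(o).as_matrix()
    d=np.c_[(uv[:,0]-f['cx'])/f['fx'],(uv[:,1]-f['cy'])/f['fy'],np.ones(len(uv))]@M.T
    c=np.array(f['xyz']); return c+d*((z-c[2])/d[:,2])[:,None]
def rect(P):
    (c,s,a)=cv2.minAreaRect(P[:,:2].astype(np.float32)*1000); return np.round(c,1),np.round(s,1),round(a,2), np.round(cv2.boxPoints((c,s,a)),0).tolist()
def blobs(f,z,verbose=True):
    hsv=cv2.cvtColor(f['image'],cv2.COLOR_RGB2HSV); H,S,V=cv2.split(hsv)
    X=cloud(f)
    on=(abs(X[...,2]-z)<.012)
    out={}
    for n,m in dict(metal=on&(S<40)&(V>110),blue=on&(H>105)&(H<130)&(S>120),wood=on&(S>50)&(H<30)).items():
        m=cv2.morphologyEx(m.astype(np.uint8),cv2.MORPH_OPEN,np.ones((3,3)))
        cs,_=cv2.findContours(m,cv2.RETR_EXTERNAL,cv2.CHAIN_APPROX_NONE)
        for c in cs:
            if cv2.contourArea(c)<300: continue
            q=rays(f,c[:,0].astype(float),z if n!='wood' else .09)
            print(n,cv2.contourArea(c),cv2.boundingRect(c),*rect(q), 'zmed',round(float(np.median(X[...,2][m>0])),4))
E
python3 - <<'E'
from meas import *
for n in('top','side'):
    print(n);f=load(n);blobs(f,.103)
E
```

```text
top
metal 2642.0 (257, 110, 57, 68) [571.1 196.1] [148.3 106.3] 8.48 [[490.0, 238.0], [506.0, 133.0], [652.0, 154.0], [637.0, 260.0]] zmed 0.1031
metal 951.5 (409, 102, 30, 41) [ 593.8 -131.4] [99.3 60.3] 0.61 [[544.0, -102.0], [544.0, -162.0], [644.0, -161.0], [643.0, -101.0]] zmed 0.1031
metal 429.5 (453, 31, 26, 23) [ 791.9 -262.5] [62.  59.9] 85.05 [[759.0, -291.0], [819.0, -296.0], [824.0, -234.0], [765.0, -229.0]] zmed 0.1031
blue 2464.5 (398, 93, 52, 61) [ 592.8 -131. ] [144.6 104.5] 0.5 [[520.0, -79.0], [521.0, -184.0], [666.0, -183.0], [665.0, -78.0]] zmed 0.1029
blue 410.0 (534, 0, 77, 14) [ 866.3 -544.8] [190.9  36.8] 85.07 [[840.0, -638.0], [876.0, -641.0], [893.0, -451.0], [856.0, -448.0]] zmed 0.1029
blue 302.5 (152, 0, 28, 24) [947.3 470.7] [50.3 79.3] 26.85 [[907.0, 495.0], [943.0, 424.0], [988.0, 447.0], [952.0, 517.0]] zmed 0.1029
wood 590.5 (32, 112, 12, 117) [564.4 770.5] [283.8  18.7] 4.99 [[422.0, 767.0], [424.0, 749.0], [707.0, 773.0], [705.0, 792.0]] zmed 0.1032
wood 554.0 (390, 4, 113, 7) [ 901.3 -234.3] [284.2  17.2] 85.07 [[881.0, -375.0], [898.0, -377.0], 
[... 646 characters left out ...]
(376, 245, 90, 52) [ 591.5 -133. ] [145.6 105.4] 0.31 [[518.0, -81.0], [519.0, -186.0], [665.0, -185.0], [664.0, -80.0]] zmed 0.1037
wood 1235.5 (550, 230, 90, 117) [ 905.9 -210.6] [268.8  26.7] 85.35 [[882.0, -343.0], [908.0, -346.0], [930.0, -78.0], [904.0, -76.0]] zmed 0.1029
wood 964.5 (469, 149, 137, 71) [942.   71.3] [179.2 338.9] 35.49 [[771.0, 157.0], [967.0, -119.0], [1113.0, -15.0], [917.0, 261.0]] zmed 0.1029
wood 397.0 (158, 89, 78, 12) [146.3 768.3] [ 59.7 265.3] 89.12 [[13.0, 741.0], [278.0, 736.0], [279.0, 796.0], [14.0, 800.0]] zmed 0.1029
wood 356.5 (275, 77, 74, 14) [564.7 793.7] [287.3  60.1] 4.32 [[419.0, 813.0], [424.0, 753.0], [710.0, 775.0], [706.0, 834.0]] zmed 0.1029
```

```bash
python3 - <<'E'
from meas import *
f=load('top');X=cloud(f)
hsv=cv2.cvtColor(f['image'],cv2.COLOR_RGB2HSV); 
m=(abs(X[...,2]-.093)<.014)&(X[...,0]>.4)&(X[...,0]<.75)&(abs(X[...,1])<.32)
m=m.astype(np.uint8)
cs,_=cv2.findContours(m,cv2.RETR_EXTERNAL,cv2.CHAIN_APPROX_NONE)
c=max(cs,key=cv2.contourArea); print(rect(rays(f,c[:,0].astype(float),.09)))
# xarm7 scaled FK check
s=r.get_obs(); q=s['joints']
print(R.from_rotvec(s['orientation']).as_matrix().round(3))
X=cloud(f); g=(hsv[...,0]>45)&(hsv[...,0]<75)&(hsv[...,1]>120)
cs,_=cv2.findContours(g.astype(np.uint8),cv2.RETR_EXTERNAL,cv2.CHAIN_APPROX_NONE)
for c in cs:
    if cv2.contourArea(c)>300: print('green',rect(rays(f,c[:,0].astype(float),.013)))
E
```

```text
(array([558.7,  31.2]), array([262.4, 479.5]), 3.73, [[412.0, 262.0], [443.0, -217.0], [705.0, -199.0], [674.0, 279.0]])
[[ 0.956 -0.     0.292]
 [-0.292 -0.002  0.956]
 [ 0.    -1.    -0.002]]
green (array([289. , 204.6]), array([146.6, 106.3]), 19.73, [[202.0, 230.0], [238.0, 130.0], [376.0, 179.0], [340.0, 279.0]])
green (array([583.1, 409.2]), array([108.7, 146.3]), 37.46, [[495.0, 434.0], [584.0, 318.0], [671.0, 384.0], [582.0, 500.0]])
```

```bash
cat > plan.py <<'E'
from h import *
import json
def down(yaw): # tool y down, jaw (z) along yaw(deg)
    a=np.deg2rad(yaw); z=np.array([np.cos(a),np.sin(a),0]); y=np.array([0,0,-1.]); x=np.cross(y,z)
    return np.c_[x,y,z]
def fr(y,z):
    y=np.array(y,float);y/=np.linalg.norm(y);z=np.array(z,float);z-=y*(y@z);z/=np.linalg.norm(z);return np.c_[np.cross(y,z),y,z]
def plan(way,op,start=None,vmax=.040,wmax=7.0):
    """way: list of (pos,Rot,[n])"""
    s=r.get_obs(); p,M=(np.array(s['tcp_pos']),R.from_rotvec(s['orientation']).as_matrix()) if start is None else start
    rows=[]
    for w in way:
        P,N=np.array(w[0],float),w[1]
        N=M if N is None else N
        ang=np.degrees(R.from_matrix(M.T@N).magnitude()); d=np.linalg.norm(P-p)
        n=max(1,int(np.ceil(max(d/vmax,ang/wmax)-1e-6))) if len(w)<3 else w[2]
        p0=p.copy()
        for i in range(n):
            k=n-i
            sh=np.round(M.T@((P-p)/k),4); rv=R.from_matrix(M.T@N).as_rotvec(degrees=True)/k; rv=np.round(rv,2)
            rows.append([op,(sh+0.).tolist(),(rv+0.).tolist()])
            p=p+M@sh; M=M@R.from_rotvec(rv,degrees=True).as_matrix()
    for i in range(0,len(rows),10): print(json.dumps(rows[i:i+10]).replace(' ',''));print()
    return p,M
def st():
    s=r.get_obs(); print(round(s['clock'],2),np.round(s['tcp_pos'],4),np.round(s['joints'],3).tolist(),np.round(s['contact_force'],1),round(s['grip_width'],4)); print(R.from_rotvec(s['orientation']).as_matrix().round(3)); return s
def log():
    s=r.get_obs(); f=open('/tmp/log.jsonl','a'); f.write(json.dumps([np.array(s[k]).tolist() for k in('joints','tcp_pos','orientation')])+'\n')
E
python3 - <<'E'
from plan import *
log()
plan([((.583,.112,.2),down(8.4))],0.8)
E
```

```text
[[0.8,[0.0309,0.0015,-0.0233],[0.0,3.8,0.0]],[0.8,[0.0323,0.0015,-0.0212],[0.0,3.8,0.0]],[0.8,[0.0337,0.0015,-0.0191],[0.01,3.8,0.0]],[0.8,[0.0349,0.0015,-0.0168],[0.0,3.8,0.0]],[0.8,[0.0359,0.0015,-0.0144],[0.0,3.8,0.0]],[0.8,[0.0368,0.0015,-0.012],[0.0,3.8,0.01]],[0.8,[0.0375,0.0015,-0.0096],[0.01,3.8,0.01]],[0.8,[0.0381,0.0015,-0.0071],[0.01,3.8,0.0]],[0.8,[0.0384,0.0015,-0.0045],[0.0,3.8,0.0]],[0.8,[0.0386,0.0016,-0.002],[0.01,3.8,0.01]]]

[[0.8,[0.0387,0.0015,0.0006],[0.0,3.8,0.0]],[0.8,[0.0386,0.0015,0.0032],[0.01,3.8,0.01]],[0.8,[0.0383,0.0015,0.0057],[0.0,3.8,0.0]],[0.8,[0.0378,0.0016,0.0083],[0.01,3.8,0.01]],[0.8,[0.0372,0.0015,0.0107],[0.0,3.8,0.0]],[0.8,[0.0364,0.0016,0.0132],[0.01,3.8,0.01]],[0.8,[0.0354,0.0015,0.0155],[0.0,3.79,0.0]]]
```

Request:
jog_arm:
  motion:
    - [0.8,[0.031,0.0015,-0.023],[0,3.8,0]]
    - [0.8,[0.032,0.0015,-0.021],[0,3.8,0]]
    - [0.8,[0.034,0.0015,-0.019],[0,3.8,0]]
    - [0.8,[0.035,0.0015,-0.017],[0,3.8,0]]
    - [0.8,[0.036,0.0015,-0.0145],[0,3.8,0]]
    - [0.8,[0.037,0.0015,-0.012],[0,3.8,0]]
    - [0.8,[0.0375,0.0015,-0.0095],[0,3.8,0]]
    - [0.8,[0.038,0.0015,-0.007],[0,3.8,0]]
    - [0.8,[0.0385,0.0015,-0.0045],[0,3.8,0]]
    - [0.8,[0.0385,0.0015,-0.002],[0,3.8,0]]

```text
clock: 0.93
tcp_pos: [0.4254, 0.3304, 0.2111]
orientation: [-1.437, 0.751, -0.751]
contact_force: [0.5, 0.3, 0.6]
grip_width: 0.0683
```

```bash
python3 - <<'E'
from plan import *
log();st()
plan([((.583,.112,.2),down(8.4))],0.8)
E
```

```text
0.93 [0.4254 0.3304 0.2111] [-1.001, 0.272, 0.271, 1.914, -0.087, 0.968, -0.083] [0.5 0.3 0.6] 0.0683
[[ 0.571 -0.     0.821]
 [-0.821 -0.     0.571]
 [-0.    -1.    -0.   ]]
[[0.8,[0.0385,0.0016,0.0007],[0.0,3.77,0.0]],[0.8,[0.0383,0.0016,0.0032],[0.0,3.77,0.0]],[0.8,[0.038,0.0016,0.0057],[0.0,3.77,0.0]],[0.8,[0.0376,0.0016,0.0082],[0.01,3.78,0.0]],[0.8,[0.037,0.0016,0.0107],[0.0,3.77,0.0]],[0.8,[0.0362,0.0015,0.0131],[0.01,3.78,0.0]],[0.8,[0.0352,0.0016,0.0154],[0.0,3.77,0.0]]]
```

Request:
jog_arm:
  motion:
    - [0.8,[0.0385,0.0016,0.0007],[0,3.8,0]]
    - [0.8,[0.0385,0.0016,0.003],[0,3.8,0]]
    - [0.8,[0.038,0.0016,0.0055],[0,3.8,0]]
    - [0.8,[0.0375,0.0016,0.008],[0,3.75,0]]
    - [0.8,[0.037,0.0016,0.0107],[0,3.75,0]]
    - [0.8,[0.036,0.0016,0.013],[0,3.75,0]]
    - [0.8,[0.035,0.0016,0.0155],[0,3.75,0]]
    - [0.8,[0,0,0],[0,0,0]]

```text
clock: 1.6
tcp_pos: [0.5858, 0.1054, 0.2001]
orientation: [-1.273, 1.104, -1.113]
contact_force: [-0.6, -1.3, 0.7]
grip_width: 0.0684
```

```bash
python3 - <<'E'
from plan import *
log();st()
snap('side','side1.png')
f=snap('wrist','wrist1.png')
E
```

```text
1.6 [0.5858 0.1054 0.2001] [-0.642, 0.396, 0.464, 1.806, -0.203, 0.986, 0.04] [-0.6 -1.3  0.7] 0.0684
[[ 0.136  0.003  0.991]
 [-0.991 -0.005  0.136]
 [ 0.005 -1.     0.002]]
```

View pics/side1.png

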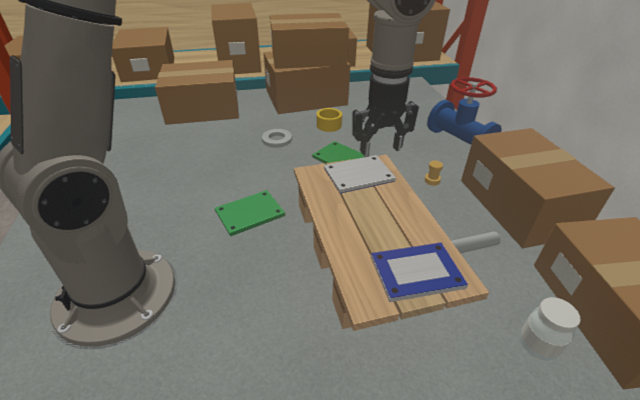

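View pics/wrist1.png

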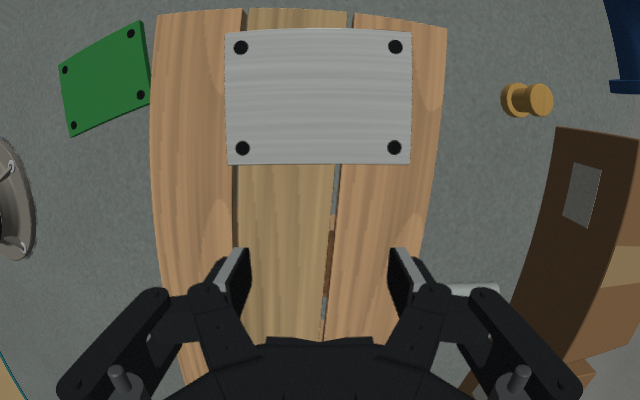

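```bash
cat > kin.py <<'E'
from plan import *
from scipy.optimize import least_squares
def tf(a,al,d,th):
    ca,sa,c,s=np.cos(al),np.sin(al),np.cos(th),np.sin(th)
    return np.array([[c,-s,0,a],[s*ca,c*ca,-sa,-d*sa],[s*sa,c*sa,ca,d*ca],[0,0,0,1]])
h=np.pi/2
def fk(q,P):
    yaw,bz,d3,a4,a5,d5,a7,L,j7=P
    T=tf(0,0,bz,q[0]+yaw)@tf(0,-h,0,q[1])@tf(0,h,d3,q[2])@tf(a4,h,0,q[3])@tf(a5,h,d5,q[4])@tf(0,h,0,q[5])@tf(a7,-h,L,q[6]+j7)
    # flange z -> tool y
    T=T.copy(); Rm=T[:3,:3]; T[:3,:3]=np.c_[Rm[:,1],Rm[:,2],Rm[:,0]]
    return T
def data(): return [json.loads(l) for l in open('/tmp/log.jsonl')]
def res(P,D,reg=True):
    e=[]
    for q,p,o in D:
        T=fk(q,P); e+=list((T[:3,3]-p)*1000); e+=list(R.from_matrix(T[:3,:3].T@R.from_rotvec(o).as_matrix()).as_rotvec()*300)
    return np.array(e)
def fit():
    D=data(); best=None
    for s in(1.,1.2,1.3):
      for y in (0,2.65):
       for j in range(4):
        P0=[y,.267*s,.293*s,.0525*s,.0775*s,.3425*s,.076*s,.097*s+.15,j*h]
        P0=np.array(P0);f=lambda P:np.r_[res(P,D),(P-P0)[1:8]*30]
        o=least_squares(f,P0)
        if best is None or o.cost<best.cost: best=o
    return best
E
python3 - <<'E'
from kin import *
b=fit();print(b.cost,b.x.round(4));print(res(b.x,data()).reshape(-1,6).round(1))
np.save('/tmp/P.npy',b.x)
E
```

```text
340916.4636736327 [ 2.1123 -0.8041  0.17   -0.2382  2.6166  1.9142 -2.3007  0.6545  0.7143]
[[ 1.671e+02 -3.460e+02  4.880e+01  9.300e+00 -3.449e+02  2.000e-01]
 [-1.673e+02 -2.388e+02  5.200e+00 -1.605e+02  3.790e+01 -1.279e+02]
 [-1.731e+02  3.481e+02 -5.290e+01 -5.110e+01  3.070e+02 -1.384e+02]]
```

```bash
cat > kin.py <<'E'
from plan import *
from scipy.optimize import least_squares
import itertools
h=np.pi/2
def Rz(a): return R.from_rotvec([0,0,a]).as_matrix()
def Ry(a): return R.from_rotvec([0,a,0]).as_matrix()
def fkS(q,P,S):
    # P: yaw,j7off, d1, d3,a3, d5,a5, a7, d7
    yaw,o7,d1,d3,a3,d5,a5,a7,d7=P
    M=np.eye(3);p=np.array([0,0,d1])
    M=Rz(S[0]*q[0]+yaw)@Ry(q[1]); M=M@Rz(S[1]*q[2]); p=p+M@[a3,0,d3]
    M=M@Ry(q[3]); p=p+M@[a5-a3,0,0]; M=M@Rz(S[2]*q[4]); p=p+M@[0,0,d5]
    M=M@Ry(q[5]); p=p+M@[a7,0,d7]; M=M@Rz(S[3]*q[6]+o7)
    return p,np.c_[M[:,1],M[:,2],M[:,0]]
def data(): return [json.loads(l) for l in open('/tmp/log.jsonl')]
def res(P,S,D):
    e=[]
    for q,p,o in D:
        a,M=fkS(q,P,S); e+=list((a-p)*1000)+list(R.from_matrix(M.T@R.from_rotvec(o).as_matrix()).as_rotvec()*500)
    return np.array(e)
def fit(w=10,quiet=False):
    D=data(); out=[]
    for S in itertools.product((1,-1),repeat=4):
      for y in (0,h,2*h,-h):
       for j in (0,h,-h,2*h):
        P0=np.array([y,j,.35,.42,0,.4,0,0,.3])
        f=lambda P:np.r_[res(P,S,D),(P-P0)[2:]*w]
        o=least_squares(f,P0,max_nfev=60); out.append((o.cost,S,o.x))
    out.sort(key=lambda t:t[0]); return out
E
python3 - <<'E'
from kin import *
b=fit()
for c,S,x in b[:6]: print(round(c,2),S,x.round(4));
c,S,x=b[0]; print(res(x,S,data()).reshape(-1,6).round(1))
np.savez('/tmp/P.npz',P=x,S=S)
E
```

```text
35.92 (-1, -1, -1, -1) [-0.0972  3.0444  0.2116  0.5341 -0.0687  0.3373 -0.0787 -0.1847  0.35  ]
35.92 (-1, -1, -1, -1) [-0.0972 -3.2388  0.2116  0.5341 -0.0687  0.3373 -0.0787 -0.1847  0.35  ]
35.92 (-1, -1, -1, -1) [-0.0972 -3.2388  0.2116  0.5341 -0.0687  0.3373 -0.0787 -0.1847  0.35  ]
35.92 (-1, -1, -1, -1) [-0.0972  3.0444  0.2116  0.5341 -0.0687  0.3373 -0.0787 -0.1847  0.35  ]
35.92 (-1, -1, -1, -1) [-0.0972  3.0444  0.2116  0.5341 -0.0687  0.3373 -0.0787 -0.1847  0.35  ]
35.92 (-1, -1, -1, -1) [-0.0972  3.0444  0.2116  0.5341 -0.0687  0.3373 -0.0787 -0.1847  0.35  ]
[[ 3.2 -0.5 -0.1  0.  -0.  -0.1]
 [-2.9  5.9 -0.6 -0.  -0.  -0. ]
 [-1.4 -2.5  0.6  0.3  0.   0.1]]
```

```bash
cat >> kin.py <<'E'
S4=(-1,-1,-1,-1)
def fk(q,P):
    # P: d1,d3,a3,d5,a5,a7,d7,b1,b3,b5
    d1,d3,a3,d5,a5,a7,d7,b1,b3,b5=P
    M=Rz(-q[0]);p=np.array([0,0,d1])+M@[0,b1,0]; M=M@Ry(q[1])@Rz(-q[2]); p=p+M@[a3,b3,d3]
    M=M@Ry(q[3]); p=p+M@[a5,0,0]; M=M@Rz(-q[4]); p=p+M@[0,b5,d5]
    M=M@Ry(q[5]); p=p+M@[a7,0,d7]; M=M@Rz(-q[6]+np.pi)
    return p,np.c_[M[:,1],M[:,2],M[:,0]]
P0=np.array([.35,.42,0,.4,0,0,.3,-.02,-.02,-.02])
def res2(P,D):
    e=[]
    for q,p,o in D:
        a,M=fk(q,P); e+=list((a-p)*1000)+list(R.from_matrix(M.T@R.from_rotvec(o).as_matrix()).as_rotvec()*500)
    return np.array(e)
def fit2(w=10):
    D=data(); o=least_squares(lambda P:np.r_[res2(P,D),(P-P0)*w],P0); np.save('/tmp/P2.npy',o.x); return o
E
python3 - <<'E'
from kin import *
o=fit2();print(o.x.round(4));print(res2(o.x,data()).reshape(-1,6).round(1))
E
```

```text
[ 0.2984  0.5423 -0.0039  0.4647 -0.0006 -0.01    0.3496 -0.0304 -0.0289
 -0.003 ]
[[-0. -0.  0. -0. -0. -0.]
 [ 0.  0.  0.  0. -0. -0.]
 [-0. -0. -0. -0.  0. -0.]]
```

```bash
python3 - <<'E'
from meas import *
f=load('side');X=cloud(f)
print(r.tip_extent)
m=(np.linalg.norm(X[...,:2]-[.586,.105],axis=-1)<.08)&(X[...,2]>.12)&(X[...,2]<.26)
v,u=np.nonzero(m); Z=X[m]
for z0 in np.arange(.14,.24,.008):
    k=(Z[:,2]>=z0)&(Z[:,2]<z0+.008)
    if k.sum(): print(round(z0,3),k.sum(),Z[k].min(0).round(3),Z[k].max(0).round(3),u[k].min(),u[k].max())
E
```

```text
0.019
0.212 32 [0.547 0.09  0.212] [0.632 0.121 0.22 ] 364 401
0.22 54 [0.54  0.088 0.22 ] [0.634 0.119 0.228] 360 402
0.228 63 [0.538 0.089 0.228] [0.635 0.121 0.236] 360 403
0.236 60 [0.538 0.088 0.236] [0.634 0.119 0.244] 361 403
```

```bash
python3 - <<'E'
from meas import *
f=load('side');X=cloud(f)
im=cv2.resize(f['image'][110:170,340:420],None,fx=8,fy=8,interpolation=cv2.INTER_NEAREST); cv2.imwrite('pics/fing.png',im[:,:,::-1])
for u in (366,368,400,402):
    for v in range(140,158,2): print(u,v,X[v,u].round(3),f['image'][v,u])
E
```

```text
366 140 [0.544 0.087 0.258] [50 49 46]
366 142 [0.544 0.087 0.253] [67 67 65]
366 144 [0.547 0.093 0.244] [77 78 76]
366 146 [0.548 0.095 0.239] [79 81 77]
366 148 [0.548 0.094 0.235] [85 86 82]
366 150 [0.548 0.092 0.23 ] [90 91 88]
366 152 [0.548 0.091 0.226] [95 97 93]
366 154 [0.548 0.09  0.222] [95 95 93]
366 156 [0.548 0.09  0.217] [98 96 94]
368 140 [0.548 0.087 0.258] [51 51 47]
368 142 [0.549 0.089 0.252] [103 105 103]
368 144 [0.549 0.088 0.247] [92 93 91]
368 146 [0.55  0.089 0.242] [90 90 88]
368 148 [0.55  0.088 0.238] [86 86 83]
368 150 [0.551 0.09  0.231] [84 83 80]
368 152 [0.552 0.092 0.225] [85 85 81]
368 154 [0.552 0.089 0.222] [84 84 80]
368 156 [0.552 0.09  0.217] [107 106 103]
400 140 [0.623 0.098 0.243] [92 92 90]
400 142 [0.625 0.101 0.236] [98 99 98]
400 144 [0.625 0.099 0.232] [92 94 91]
400 146 [0.626 0.1   0.227] [82 82 80]
400 148 [0.627 0.1   0.222] [108 110 107]
400 150 [0.628 0.1   0.217] [118 121 116]
400 152 [0.775 0.409 0.004] [127 131 126]
400 154 [0.773 0.402 0.   ] [125 128 124]
400 156 [0.767 0.388 0.003] [128 131 125]
402 140 [0.631 0.104 0.239] [55 55 53]
402 142 [0.631 0.103 0.234] [60 60 58]
402 144 [0.633 0.106 0.228] [70 71 68]
402 146 [0.634 0.106 0.222] [101 103  99]
402 148 [ 0.793  0.437 -0.001] [125 128 122]
402 150 [0.787 0.421 0.003] [128 132 127]
402 152 [0.782 0.408 0.003] [126 130 125]
402 154 [0.779 0.4   0.001] [125 128 124]
402 156 [0.775 0.39  0.001] [126 130 124]
```

View pics/fing.png

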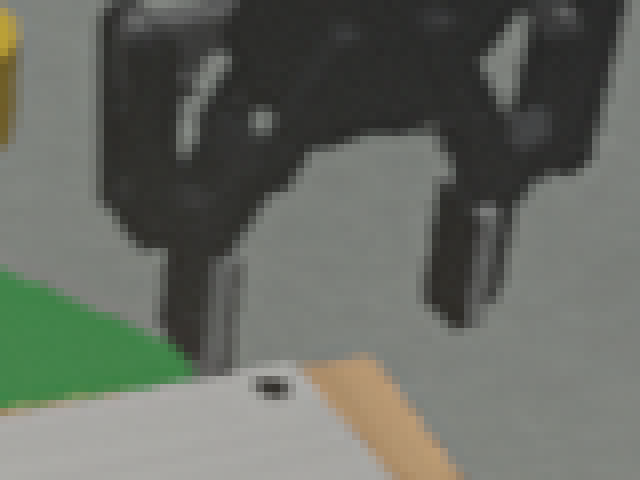

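Request:
jog_arm:
  motion:
    - [0.8,[0,0.03,0],[0,0,0]]
    - [0.8,[0,0.03,0],[0,0,0]]
    - [0.8,[0,0.027,0],[0,0,0]]
    - [0.8,[0,0,0],[0,0,0]]

```text
clock: 2.03
tcp_pos: [0.5776, 0.1158, 0.108]
orientation: [-1.286, 1.102, -1.092]
contact_force: [-1.5, 0.3, -0.6]
grip_width: 0.0684
```

```bash
python3 - <<'E'
from meas import *
from plan import st,log
st();log()
f=snap('side','side2.png');X=cloud(f)
im=cv2.resize(f['image'][110:210,300:460],None,fx=5,fy=5,interpolation=cv2.INTER_NEAREST); cv2.imwrite('pics/fing2.png',im[:,:,::-1])
g=f['image'].max(-1)<80
m=(np.linalg.norm(X[...,:2]-[.586,.105],axis=-1)<.08)&(X[...,2]>.09)&(X[...,2]<.2)&g
v,u=np.nonzero(m); Z=X[m]
for z0 in np.arange(.09,.16,.008):
    k=(Z[:,2]>=z0)&(Z[:,2]<z0+.008)
    if k.sum(): print(round(z0,3),k.sum(),Z[k].min(0).round(3),Z[k].max(0).round(3),u[k].min(),u[k].max(),v[k].max())
E
```

```text
2.03 [0.5776 0.1158 0.108 ] [-0.612, 0.506, 0.408, 1.883, -0.268, 0.816, 0.092] [-1.5  0.3 -0.6] 0.0684
[[ 0.153 -0.009  0.988]
 [-0.988 -0.002  0.153]
 [ 0.    -1.    -0.01 ]]
0.09 1 [0.627 0.147 0.096] [0.627 0.147 0.096] 386 386 182
0.098 4 [0.517 0.135 0.099] [0.624 0.147 0.105] 343 385 186
0.122 14 [0.536 0.101 0.122] [0.615 0.13  0.13 ] 356 387 188
0.13 33 [0.53  0.101 0.13 ] [0.623 0.13  0.138] 353 391 186
0.138 25 [0.531 0.101 0.138] [0.621 0.131 0.146] 353 391 182
0.146 35 [0.532 0.099 0.146] [0.625 0.131 0.154] 354 392 180
0.154 26 [0.531 0.098 0.154] [0.621 0.129 0.162] 354 392 177
```

View pics/fing2.png

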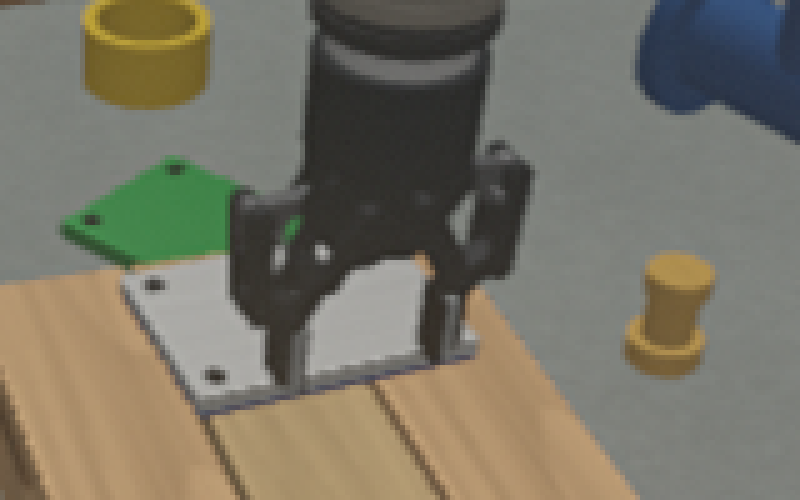

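Request:
jog_arm:
  motion:
    - [0.8,[0,0,0],[0,0,0]]
    - [0.8,[0,0,0],[0,0,0]]

```text
clock: 2.25
tcp_pos: [0.5834, 0.1152, 0.1149]
orientation: [-1.274, 1.096, -1.098]
contact_force: [-0.1, -0.0, 0.7]
grip_width: 0.0685
```

```bash
python3 - <<'E'
from meas import *
from plan import st,log
st();log()
f=snap('side','side3.png');X=cloud(f)
f2=snap('wrist','wrist3.png')
print({k:f2[k] for k in f2 if k not in('image','range_z')})
for (u,v) in ((358,186),(386,181),(387,180)):
  for dv in range(-6,6,2): print(u,v+dv,X[v+dv,u].round(3),f['image'][v+dv,u])
E
```

```text
2.25 [0.5834 0.1152 0.1149] [-0.612, 0.499, 0.413, 1.875, -0.267, 0.819, 0.091] [-0.1 -0.   0.7] 0.0685
[[ 0.15   0.003  0.989]
 [-0.989  0.001  0.15 ]
 [-0.001 -1.     0.003]]
{'fx': 309.70691628693146, 'fy': 309.70691628693146, 'cx': 318.98813851119013, 'cy': 203.00782451543873, 'xyz': array([0.57205215, 0.18458777, 0.26307658]), 'orientation': array([2.85308809, 0.21623412, 0.03447426])}
358 180 [0.538 0.099 0.148] [58 53 46]
358 182 [0.539 0.1   0.142] [54 48 40]
358 184 [0.54  0.103 0.134] [98 95 91]
358 186 [0.552 0.136 0.102] [120 118 113]
358 188 [0.553 0.138 0.095] [ 91  92 100]
358 190 [0.553 0.135 0.091] [162 138 103]
386 175 [0.618 0.132 0.129] [87 85 80]
386 177 [0.629 0.156 0.105] [143 141 138]
386 179 [0.626 0.148 0.104] [155 154 150]
386 181 [0.628 0.149 0.097] [109 108 104]
386 183 [0.627 0.147 0.093] [109  95  94]
386 185 [0.626 0.142 0.091] [171 141 105]
387 174 [0.618 0.127 0.136] [51 45 39]
387 176 [0.618 0.127 0.13 ] [53 48 42]
387 178 [0.63  0.15  0.105] [142 142 138]
387 180 [0.629 0.148 0.101] [114 112 106]
387 182 [0.63  0.149 0.094] [85 83 92]
387 184 [0.63  0.146 0.09 ] [174 143 107]
```

View pics/wrist3.png

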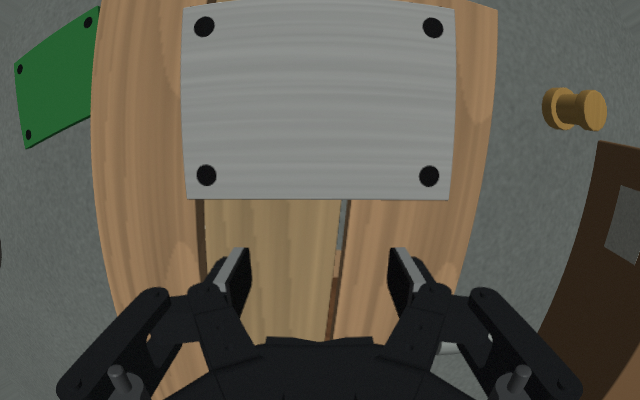

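Request:
jog_arm:
  motion:
    - [0.8,[0,0.007,0],[0,0,0]]
    - [0.8,[0,0.007,0],[0,0,0]]
    - [0.8,[0,0,0],[0,0,0]]
    - [0.8,[0,0,0],[0,0,0]]

```text
clock: 2.68
tcp_pos: [0.5819, 0.1142, 0.0985]
orientation: [-1.278, 1.099, -1.098]
contact_force: [1.1, 0.0, -0.0]
grip_width: 0.0685
```

```bash
python3 - <<'E'
from meas import *
from plan import st,log
st();log()
f=snap('side','side4.png');X=cloud(f)
im=cv2.resize(f['image'][130:210,320:430],None,fx=7,fy=7,interpolation=cv2.INTER_NEAREST); cv2.imwrite('pics/fing4.png',im[:,:,::-1])
E
```

```text
2.68 [0.5819 0.1142 0.0985] [-0.603, 0.521, 0.403, 1.886, -0.278, 0.791, 0.1] [ 1.1  0.  -0. ] 0.0685
[[ 0.149 -0.001  0.989]
 [-0.989 -0.     0.149]
 [ 0.    -1.    -0.001]]
```

View pics/fing4.png

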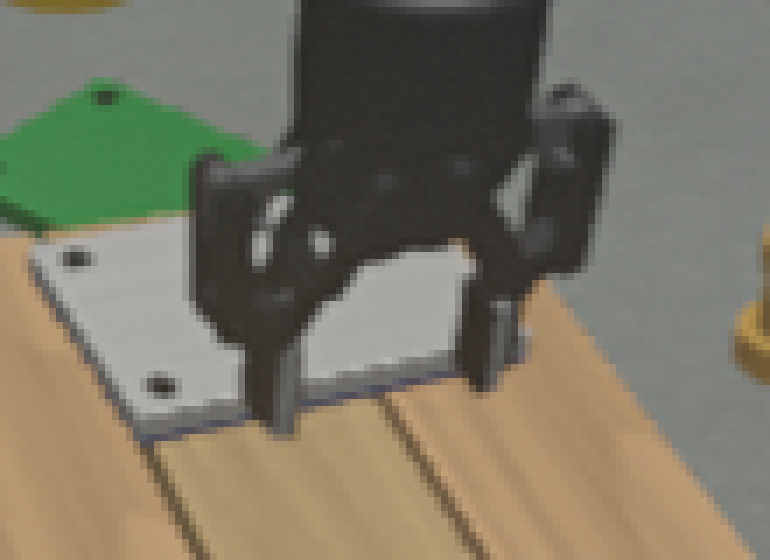

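Request:
jog_arm:
  motion:
    - [0.8,[0,0.006,0],[0,0,0]]
    - [0.8,[0,0.005,0],[0,0,0]]
    - [0.8,[0,0,0],[0,0,0]]
    - [0.8,[0,0,0],[0,0,0]]

```text
clock: 3.07
tcp_pos: [0.582, 0.1142, 0.0876]
orientation: [-1.277, 1.099, -1.098]
contact_force: [1.0, 0.7, -0.2]
grip_width: 0.0686
```

```bash
python3 - <<'E'
from meas import *
from plan import st,log
st();log()
f=snap('side','side5.png');X=cloud(f)
im=cv2.resize(f['image'][130:210,320:430],None,fx=7,fy=7,interpolation=cv2.INTER_NEAREST); cv2.imwrite('pics/fing5.png',im[:,:,::-1])
for u in(355,357,359,360,361): 
  for v in range(184,198,2):print(u,v,X[v,u].round(3))
E
```

```text
3.07 [0.582  0.1142 0.0876] [-0.597, 0.537, 0.396, 1.891, -0.287, 0.771, 0.107] [ 1.   0.7 -0.2] 0.0686
[[ 0.149 -0.001  0.989]
 [-0.989 -0.     0.149]
 [ 0.    -1.    -0.001]]
355 184 [0.536 0.112 0.128]
355 186 [0.535 0.108 0.126]
355 188 [0.536 0.109 0.119]
355 190 [0.536 0.108 0.114]
355 192 [0.543 0.129 0.091]
355 194 [0.542 0.124 0.089]
355 196 [0.539 0.114 0.091]
357 184 [0.537 0.101 0.137]
357 186 [0.538 0.101 0.131]
357 188 [0.538 0.101 0.125]
357 190 [0.539 0.102 0.118]
357 192 [0.539 0.102 0.112]
357 194 [0.54  0.102 0.106]
357 196 [0.544 0.113 0.091]
359 184 [0.541 0.099 0.137]
359 186 [0.542 0.101 0.13 ]
359 188 [0.542 0.098 0.127]
359 190 [0.544 0.102 0.117]
359 192 [0.544 0.102 0.112]
359 194 [0.544 0.099 0.108]
359 196 [0.548 0.11  0.092]
360 184 [0.545 0.102 0.134]
360 186 [0.543 0.095 0.134]
360 188 [0.544 0.098 0.126]
360 190 [0.545 0.099 0.12 ]
360 192 [0.545 0.096 0.116]
360 194 [0.545 0.097 0.109]
360 196 [0.551 0.112 0.09 ]
361 184 [0.544 0.095 0.14 ]
361 186 [0.546 0.098 0.131]
361 188 [0.546 0.097 0.127]
361 190 [0.547 0.099 0.119]
361 192 [0.547 0.098 0.114]
361 194 [0.548 0.098 0.108]
361 196 [0.553 0.112 0.091]
```

View pics/fing5.png

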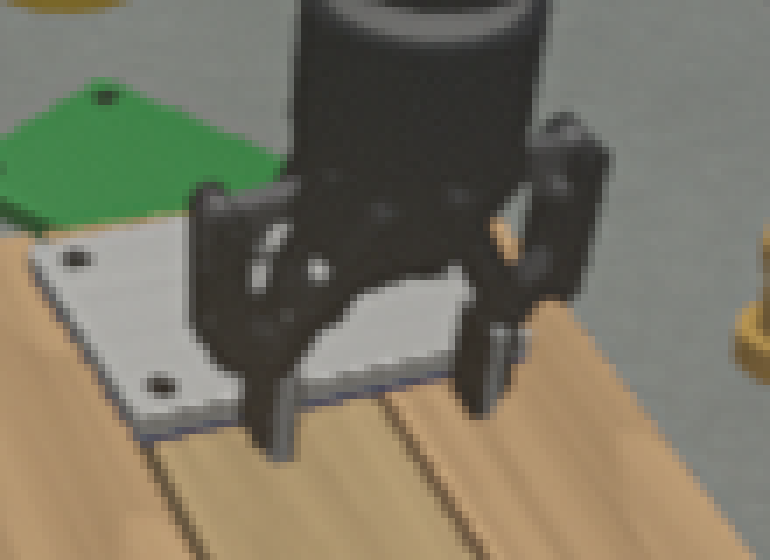

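Request:
jog_arm:
  motion:
    - [0.8,[0,0.004,0],[0,0,0]]
    - [0.8,[0,0.004,0],[0,0,0]]
    - [0.8,[-0.008,0,0],[0,0,0]]
    - [0.8,[-0.008,0,0],[0,0,0]]
    - [0.8,[-0.008,0,0],[0,0,0]]
    - [0.8,[-0.008,0,0],[0,0,0]]
    - [0.8,[-0.008,0,0],[0,0,0]]

```text
clock: 3.7
tcp_pos: [0.5761, 0.1548, 0.08]
orientation: [-1.277, 1.098, -1.098]
contact_force: [0.3, -1.9, -2.2]
grip_width: 0.0683
```

Request:
jog_arm:
  motion:
    - [0.8,[-0.006,0,0],[0,0,0]]
    - [0.8,[-0.006,0,0],[0,0,0]]
    - [0.8,[-0.006,0,0],[0,0,0]]
    - [0.8,[0,0,0],[0,0,0]]
    - [0.8,[0,0,0],[0,0,0]]

```text
clock: 4.12
tcp_pos: [0.5738, 0.1727, 0.0803]
orientation: [-1.276, 1.097, -1.097]
contact_force: [-0.2, 0.1, 0.3]
grip_width: 0.0685
```

```bash
python3 - <<'E'
from meas import *
from plan import st,log
st();log()
f=snap('top','top6.png');blobs(f,.103)
f=snap('side','side6.png');blobs(f,.103)
E
```

```text
4.12 [0.5738 0.1727 0.0803] [-0.687, 0.554, 0.389, 1.881, -0.294, 0.762, 0.015] [-0.2  0.1  0.3] 0.0685
[[ 0.15   0.     0.989]
 [-0.989  0.001  0.15 ]
 [-0.001 -1.     0.   ]]
metal 409.0 (237, 120, 19, 47) [578.7 284.8] [ 42.  112.3] 86.95 [[522.0, 267.0], [634.0, 261.0], [636.0, 303.0], [524.0, 309.0]] zmed 0.1027
metal 954.0 (409, 102, 30, 41) [ 593.7 -131.6] [99.2 60.3] 0.22 [[544.0, -102.0], [544.0, -162.0], [643.0, -162.0], [643.0, -101.0]] zmed 0.1027
metal 438.0 (454, 31, 25, 24) [ 790.4 -263.3] [58.7 63.6] 81.33 [[755.0, -288.0], [817.0, -297.0], [826.0, -239.0], [763.0, -230.0]] zmed 0.1027
blue 2455.0 (398, 93, 52, 61) [ 592.8 -131.2] [144.2 104.1] 0.49 [[520.0, -80.0], [521.0, -184.0], [665.0, -183.0], [664.0, -79.0]] zmed 0.1029
blue 403.5 (535, 0, 76, 14) [ 866.2 -545.3] [189.9  36.8] 85.07 [[840.0, -638.0], [876.0, -641.0], [893.0, -452.0], [856.0, -449.0]] zmed 0.1029
blue 376.0 (152, 0, 37, 26) [950.7 462.3] [ 55.4 100. ] 30.59 [[901.0, 491.0], [952.0, 405.0], [1000.0, 433.0], [949.0, 519.0]] zmed 0.1029
wood 625.0 (31, 292, 13, 108) [172.3 749.6] [218.1  17.2] 0.21
[... 1094 characters left out ...]
 (377, 245, 88, 52) [ 591.6 -132.9] [145.5 105.5] 0.54 [[518.0, -81.0], [519.0, -186.0], [665.0, -185.0], [664.0, -80.0]] zmed 0.1037
wood 1245.5 (550, 230, 90, 116) [ 906.3 -209.8] [267.3  26.8] 85.04 [[881.0, -342.0], [908.0, -344.0], [931.0, -78.0], [905.0, -76.0]] zmed 0.1031
wood 971.0 (469, 149, 137, 71) [941.4  70.8] [180.7 338.9] 35.49 [[769.0, 156.0], [966.0, -120.0], [1113.0, -15.0], [917.0, 261.0]] zmed 0.1031
wood 402.5 (158, 89, 78, 12) [146.7 771.8] [265.4  57. ] 0.25 [[14.0, 800.0], [14.0, 743.0], [280.0, 744.0], [279.0, 801.0]] zmed 0.1031
wood 360.0 (274, 77, 75, 14) [565.7 792.2] [292.6  60. ] 4.93 [[417.0, 809.0], [423.0, 750.0], [714.0, 775.0], [709.0, 835.0]] zmed 0.1031
```

View pics/side6.png

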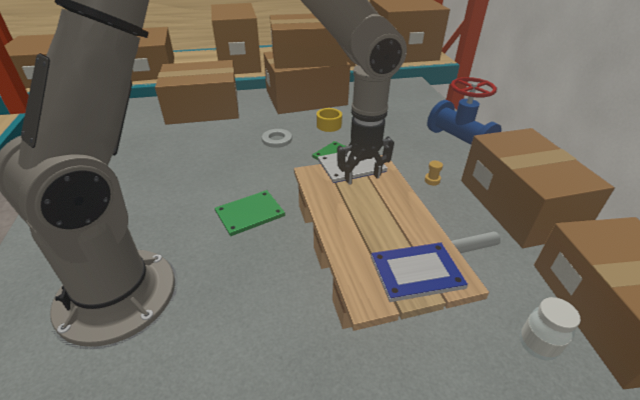

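View pics/top6.png

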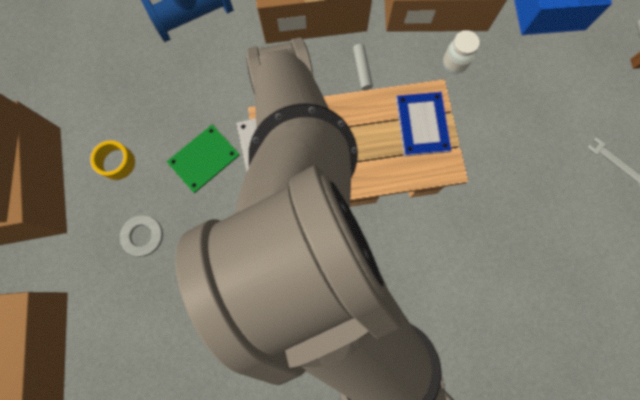

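Request:
jog_arm:
  motion:
    - [0.8,[-0.006,0,0],[0,0,0]]
    - [0.8,[-0.006,0,0],[0,0,0]]
    - [0.8,[-0.004,0,0],[0,0,0]]
    - [0.8,[0,0,0],[0,0,0]]
    - [0.8,[0,0,0],[0,0,0]]
    - [0.8,[0.015,0,0],[0,0,0]]
    - [0.8,[0.02,-0.02,0],[0,0,0]]
    - [0.8,[0,-0.04,0],[0,0,0]]
    - [0.8,[0,-0.04,0],[0,0,0]]
    - [0.8,[0,-0.04,0],[0,0,0]]

```text
clock: 5.05
tcp_pos: [0.576, 0.1512, 0.2212]
orientation: [-1.277, 1.1, -1.099]
contact_force: [0.8, 1.6, -0.6]
grip_width: 0.0685
```

```bash
python3 - <<'E'
from meas import *
from plan import st,log
st();log()
f=snap('side','side7.png');blobs(f,.103)
snap('wrist','wrist7.png')
from kin import *
o=fit2();print(o.x.round(4));print(res2(o.x,data()).reshape(-1,6).round(1))
E
```

```text
5.05 [0.576  0.1512 0.2212] [-0.722, 0.375, 0.468, 1.781, -0.194, 1.032, -0.033] [ 0.8  1.6 -0.6] 0.0685
[[ 0.148 -0.002  0.989]
 [-0.989 -0.001  0.148]
 [ 0.    -1.    -0.002]]
metal 925.0 (539, 297, 42, 34) [ 789.  -271.3] [68.8 60.2] 29.64 [[744.0, -262.0], [774.0, -314.0], [834.0, -280.0], [804.0, -228.0]] zmed 0.1034
metal 1226.5 (388, 253, 61, 31) [ 592.5 -131.1] [101.  60.] 0.42 [[542.0, -101.0], [542.0, -161.0], [643.0, -161.0], [643.0, -101.0]] zmed 0.1034
metal 1245.0 (317, 145, 67, 32) [562.2 252.4] [152.7 113.2] 8.43 [[478.0, 297.0], [495.0, 185.0], [646.0, 208.0], [629.0, 320.0]] zmed 0.1034
metal 853.5 (485, 15, 155, 82) [1673.1  993.4] [1084.1   66. ] 89.93 [[1639.0, 451.0], [1705.0, 451.0], [1707.0, 1535.0], [1641.0, 1535.0]] zmed 0.1034
blue 3060.5 (376, 245, 90, 52) [ 591.6 -132.9] [145.5 105.5] 0.54 [[518.0, -81.0], [519.0, -186.0], [665.0, -185.0], [664.0, -80.0]] zmed 0.1037
wood 1232.0 (550, 230, 90, 116) [ 906.4 -209.8] [267.2  25.9] 85.29 [[883.0, -342.0], [908.0, -344.0], [930.0, -78.0], [904.0, -76.0]] zmed 0.1029
wood 962.5 (469, 149, 136, 71) [941.8  72.4]
[... 234 characters left out ...]
029
wood 380.0 (275, 77, 74, 14) [564.9 792.5] [287.6  60. ] 5.21 [[419.0, 809.0], [424.0, 750.0], [711.0, 776.0], [705.0, 835.0]] zmed 0.1029
wood 315.0 (110, 2, 102, 8) [-124.3 2124.6] [116.5 596.3] 89.93 [[-423.0, 2067.0], [174.0, 2066.0], [174.0, 2182.0], [-422.0, 2183.0]] zmed 0.1029
[ 2.966e-01  5.414e-01  1.000e-04  4.722e-01 -3.000e-04 -2.000e-04
  3.415e-01 -3.040e-02 -3.110e-02 -7.000e-04]
[[-0.  -0.   0.  -0.  -0.  -0. ]
 [ 0.   0.1  0.   0.  -0.  -0. ]
 [ 0.  -0.  -0.  -0.   0.  -0. ]
 [-0.1 -0.   0.   0.  -0.  -0. ]
 [ 0.   0.   0.   0.  -0.  -0. ]
 [ 0.  -0.   0.  -0.   0.  -0. ]
 [ 0.  -0.   0.   0.   0.  -0. ]
 [ 0.   0.   0.   0.  -0.  -0. ]
 [-0.  -0.  -0.  -0.   0.  -0. ]]
```

View pics/side7.png

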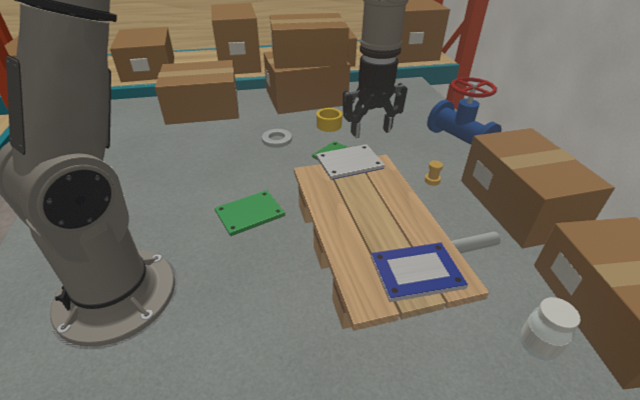

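View pics/wrist7.png

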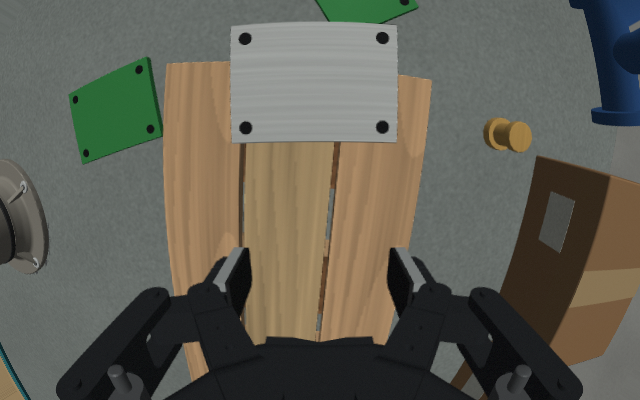

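```bash
cat >> kin.py <<'E'
LO=np.array([-2.96,-.34,-1.41,.24,-1.37,.17,-2.96]);HI=np.array([2.96,2.1,1.46,2.44,4.51,1.92,2.96])
PP=np.load('/tmp/P2.npy')
def ik(p,M,q0,tol=1e-3):
    def f(q):
        a,N=fk(q,PP); return np.r_[(a-p)*10,R.from_matrix(N.T@M).as_rotvec()*3,(q-q0)*.003]
    o=least_squares(f,np.clip(q0,LO+.02,HI-.02),bounds=(LO+.01,HI-.01),max_nfev=80)
    a,N=fk(o.x,PP); return o.x,np.linalg.norm(a-p),R.from_matrix(N.T@M).magnitude()
def ikm(p,M,n=30,seed=0,extra=()):
    rng=np.random.default_rng(seed); sols=[]
    for q0 in list(extra)+[rng.uniform(LO,HI) for _ in range(n)]:
        q,e,a=ik(p,M,q0)
        if e<.002 and a<.01: sols.append(q)
    return sols
def tool(phi,pitch,roll):
    """tool y at azimuth phi, pitched down by pitch; roll 0 -> z up-ish"""
    ph,pi=np.radians(phi),np.radians(pitch)
    y=np.array([np.cos(ph)*np.cos(pi),np.sin(ph)*np.cos(pi),-np.sin(pi)])
    z=np.array([0,0,1.])
    M=fr(y,z); return M@Ry(0) @ R.from_rotvec([0,np.radians(roll),0]).as_matrix()
E
python3 - <<'E'
from kin import *
qn=r.get_obs()['joints']
for phi in (-100,-90,-82,-70,-60,-45,-30):
  p=np.array([.554,.307,.097]) if phi<-65 else np.array([.52,.295,.097])
  for roll in(0,180):
    s=ikm(p,tool(phi,0,roll),24,extra=[qn])
    print(phi,roll,len(s))
    for q in sorted(s,key=lambda q:np.abs(q-qn).max())[:2]: print('   ',q.round(2))
E
```

```text
-100 0 0
-100 180 0
-90 0 11
    [-1.42  1.75  1.34  1.12 -0.14  1.83 -1.87]
    [-1.4   1.66  1.17  1.12 -0.01  1.83 -1.98]
-90 180 15
    [-1.26  1.44  0.7   1.1   0.34  1.91  0.86]
    [-1.26  1.44  0.7   1.1   0.34  1.91  0.86]
-82 0 12
    [-1.53  1.83  1.45  1.24 -0.23  1.68 -1.77]
    [-1.48  1.63  1.14  1.23  0.04  1.68 -2.  ]
-82 180 14
    [-1.16  1.3   0.34  1.21  0.65  1.91  0.65]
    [-1.16  1.3   0.34  1.21  0.65  1.91  0.65]
-70 0 12
    [-1.58  1.54  1.02  1.41  0.2   1.46 -2.11]
    [-1.58  1.53  1.    1.41  0.22  1.46 -2.13]
-70 180 14
    [-1.31  1.27  0.46  1.39  0.67  1.68  0.65]
    [-1.32  1.27  0.46  1.39  0.67  1.68  0.65]
-60 0 12
    [-1.76  1.56  1.06  1.64  0.18  1.22 -2.12]
    [-1.74  1.51  1.    1.64  0.25  1.24 -2.19]
-60 180 13
    [-1.5   1.25  0.55  1.62  0.67  1.46  0.6 ]
    [-1.41  1.2   0.42  1.61  0.76  1.54  0.53]
-45 0 11
    [-2.02  1.96  1.4   1.85 -0.39  0.91 -1.63]
    [-1.89  1.53  1.    1.84  0.35  0.94 -2.28]
-45 180 12
    [-1.67  1.26  0.65  1.83  0.77  1.18  0.5 ]
    [-1.76  1.35  0.79  1.84  0.64  1.08  0.61]
-30 0 7
    [-2.17  2.05  1.36  2.05 -0.6   0.6  -1.48]
    [-2.02  1.58  1.01  2.05  0.53  0.63 -2.49]
-30 180 12
    [-1.9   1.39  0.83  2.04  0.85  0.81  0.38]
    [-1.91  1.41  0.84  2.04  0.83  0.8   0.39]
```

```bash
cat >> kin.py <<'E'
def joints3d(q):
    d1,d3,a3,d5,a5,a7,d7,b1,b3,b5=PP
    M=Rz(-q[0]);p=np.array([0,0,d1])+M@[0,b1,0]; M=M@Ry(q[1])@Rz(-q[2]); e=p+M@[a3,b3,d3]
    M=M@Ry(q[3])@Rz(-q[4]); w=e+M@[a5,b5,d5]; return p,e,w
E
python3 - <<'E'
from kin import *
from meas import load,cloud
f=load('side');X=cloud(f).reshape(-1,3)
m=(X[:,2]>.03)&(X[:,1]>.33)&(X[:,1]<.9)&(X[:,0]>.05)&(X[:,0]<.8)
H,xe,ye=np.histogram2d(X[m,0],X[m,1],bins=[np.arange(.05,.81,.05),np.arange(.33,.9,.05)])
from scipy.stats import binned_statistic_2d as b2
Z=b2(X[m,0],X[m,1],X[m,2],'max',bins=[xe,ye]).statistic
print('y',ye[:-1].round(2)); 
for i in range(len(Z)): print(xe[i].round(2),np.nan_to_num(Z[i]).round(2))
qn=r.get_obs()['joints']
for roll in(0,180):
  s=ikm(np.array([.554,.307,.097]),tool(-82,0,roll),40,extra=[qn],seed=1)
  for q in s: 
    p,e,w=joints3d(q); print(roll,q.round(2),'elb',e.round(2),'wr',w.round(2))
E
```

```text
y [0.33 0.38 0.43 0.48 0.53 0.58 0.63 0.68 0.73 0.78 0.83]
0.05 [0.   0.   0.   0.   0.   0.   0.   0.   0.14 0.14 0.14]
0.1 [0.   0.   0.   0.   0.   0.   0.   0.   0.14 0.14 0.14]
0.15 [0.   0.   0.   0.   0.   0.   0.   0.   0.14 0.14 0.14]
0.2 [0.   0.   0.   0.   0.   0.   0.   0.   0.14 0.14 0.14]
0.25 [0.   0.   0.   0.   0.   0.   0.   0.   0.14 0.14 0.14]
0.3 [0. 0. 0. 0. 0. 0. 0. 0. 0. 0. 0.]
0.35 [0. 0. 0. 0. 0. 0. 0. 0. 0. 0. 0.]
0.4 [0.   0.   0.   0.   0.   0.   0.   0.   0.29 0.29 0.29]
0.45 [0.   0.   0.   0.   0.   0.   0.   0.   0.29 0.29 0.29]
0.5 [0.   0.   0.   0.   0.   0.05 0.05 0.   0.29 0.29 0.29]
0.55 [0.   0.   0.   0.   0.05 0.05 0.05 0.   0.29 0.29 0.29]
0.6 [0.   0.   0.   0.   0.   0.05 0.05 0.   0.29 0.29 0.29]
0.65 [0.   0.   0.   0.   0.   0.   0.   0.   0.29 0.29 0.29]
0.7 [0.   0.   0.   0.   0.   0.   0.   0.   0.14 0.   0.  ]
0.75 [0. 0. 0. 0. 0. 0. 0. 0. 0. 0. 0.]
0 [-1.48  1.63  1.14  1.23  0.04  1.68 -2.  ] elb [0.09 0.54 0.29] wr [0.51 0.65 0.1 ]
0 [-1.26  1.35  0.55  1.22  0.51  1.83 -2.39] elb [0.21 0.48 0.43] wr [0.51 0.65 0.1 ]
0 [-1.42  
[... 3260 characters left out ...]
 1.3   0.34  1.21  0.65  1.91  0.65] elb [0.26 0.45 0.45] wr [0.51 0.65 0.1 ]
180 [-1.16  1.3   0.34  1.21  0.65  1.91  0.65] elb [0.26 0.45 0.45] wr [0.51 0.65 0.1 ]
180 [-1.16  1.3   0.34  1.21  0.65  1.91  0.65] elb [0.26 0.45 0.45] wr [0.51 0.65 0.1 ]
180 [-1.16  1.3   0.34  1.21  0.65  1.91  0.65] elb [0.26 0.45 0.45] wr [0.51 0.65 0.1 ]
180 [-1.16  1.3   0.34  1.21  0.65  1.91  0.65] elb [0.26 0.45 0.45] wr [0.51 0.65 0.1 ]
180 [-1.18  1.31  0.37  1.21  0.63  1.9   0.66] elb [0.25 0.46 0.45] wr [0.51 0.65 0.1 ]
180 [-1.16  1.3   0.34  1.21  0.65  1.91  0.65] elb [0.26 0.45 0.45] wr [0.51 0.65 0.1 ]
180 [-1.42  1.5   0.91  1.23  0.23  1.71  0.98] elb [0.13 0.52 0.36] wr [0.51 0.65 0.1 ]
```

```bash
cat >> kin.py <<'E'
def sim(q,wps,vm=.03,wm=6.5):
    """follow waypoints, return q list"""
    p,M=fk(q,PP); Q=[q]
    for P,N in wps:
        rv=R.from_matrix(M.T@N).as_rotvec(); n=int(np.ceil(max(np.linalg.norm(P-p)/vm,np.degrees(np.linalg.norm(rv))/wm,1)))
        for i in range(1,n+1):
            q2,e,a=ik(p+(P-p)*i/n,M@R.from_rotvec(rv*i/n).as_matrix(),q)
            if e>.003 or a>.02: print('   FAIL',e,a,q2.round(2))
            dq=np.abs(q2-q)*12; q=q2; Q.append(q)
        p,M=P,N
        pp,e,w=joints3d(q); print(n,q.round(2),'elb',e.round(2),'wr',w.round(2))
    return Q
E
cat > t.py <<'E'
from kin import *
q=np.array(r.get_obs()['joints'])
V=lambda *a:np.array(a)
for ph,pi in((-70,15),(-75,20)):
  print(ph,pi)
  T=tool(ph,pi,0); y=T[:,1]; g=V(.541,.300,.105)
  w=[(V(.50,.36,.30),down(8.4)),(g-.09*y+V(0,0,.12),T),(g-.09*y,T),(g,T),(g+V(0,0,.17),T)]
  Tr=lambda a: T@R.from_rotvec([0,np.radians(a),0]).as_matrix()
  w+=[(g+V(0,0,.17),Tr(-90)),(g+V(0,0,.17),Tr(-180))]
  T2=tool(-97,20,180); 
  w+=[(V(.555,.25,.25),T2),(V(.555,.25,.13),T2)]
  Q=sim(q,w)
E
python3 t.py
```

```text
-70 15
8 [-1.04  0.33  0.41  1.64 -0.14  1.2  -0.45] elb [0.14 0.11 0.81] wr [0.5  0.36 0.64]
17 [-1.58  1.1   0.86  1.38  0.36  1.62 -2.11] elb [0.05 0.47 0.57] wr [0.4  0.69 0.34]
4 [-1.55  1.24  0.79  1.37  0.29  1.55 -2.22] elb [0.06 0.5  0.49] wr [0.4  0.69 0.22]
4 [-1.51  1.23  0.8   1.52  0.31  1.37 -2.25] elb [0.08 0.5  0.5 ] wr [0.43 0.61 0.19]
6 [-1.56  1.02  0.91  1.54  0.42  1.49 -2.1 ] elb [0.05 0.45 0.6 ] wr [0.43 0.61 0.36]
14 [-1.37  0.87  0.54  1.52  0.65  1.64 -0.73] elb [0.14 0.38 0.66] wr [0.43 0.61 0.36]
14 [-1.19  0.81  0.23  1.51  0.79  1.77  0.72] elb [0.2  0.34 0.67] wr [0.43 0.61 0.36]
5 [-1.05  0.95  0.4   1.27  0.46  1.91  0.74] elb [0.27 0.35 0.62] wr [0.59 0.57 0.37]
4 [-1.04  1.09  0.36  1.28  0.41  1.8   0.64] elb [0.29 0.38 0.56] wr [0.59 0.57 0.25]
-75 20
8 [-1.04  0.33  0.41  1.64 -0.14  1.2  -0.45] elb [0.14 0.11 0.81] wr [0.5  0.36 0.64]
17 [-1.52  1.08  0.87  1.31  0.29  1.68 -2.09] elb [0.08 0.46 0.57] wr [0.44 0.69 0.37]
4 [-1.49  1.21  0.8   1.31  0.21  1.59 -2.19] elb [0.09 0.49 0.51] wr [0.44 0.69 0.25]
3 [-1.47  1.21  0.81  1.48  0.23  1.41 -2.22] elb [0.1  0.49 0.51] wr [0.46 0.61 0.22]
6 [-1.51  1.    0.91  1.48  0.34  1.54 -2.07] elb [0.08 0.44 0.61] wr [0.46 0.61 0.39]
14 [-1.32  0.85  0.52  1.46  0.57  1.68 -0.72] elb [0.15 0.37 0.66] wr [0.46 0.61 0.39]
14 [-1.13  0.8   0.19  1.44  0.73  1.8   0.72] elb [0.22 0.32 0.68] wr [0.46 0.61 0.39]
4 [-1.05  0.95  0.4   1.27  0.46  1.91  0.74] elb [0.27 0.35 0.62] wr [0.59 0.57 0.37]
4 [-1.04  1.09  0.36  1.28  0.41  1.8   0.64] elb [0.29 0.38 0.56] wr [0.59 0.57 0.25]
```

```bash
cat > t2.py <<'E'
from kin import *
V=lambda *a:np.array(a)
T=tool(-70,15,0); y=T[:,1]; g=V(.541,.300,.105)
plan([(V(.50,.36,.30),down(8.4)),(g-.07*y+V(0,0,.12),T)],0.5,vmax=.038,wmax=6.8)
E
python3 t2.py
```

```text
[[0.5,[-0.031,-0.0104,-0.0069],[-0.09,0.02,-0.03]],[0.5,[-0.031,-0.0104,-0.0069],[-0.09,0.02,-0.03]],[0.5,[-0.031,-0.0104,-0.0069],[-0.09,0.02,-0.03]],[0.5,[-0.031,-0.0104,-0.007],[-0.09,0.02,-0.03]],[0.5,[-0.0311,-0.0105,-0.007],[-0.1,0.01,-0.02]],[0.5,[-0.031,-0.0104,-0.007],[-0.09,0.02,-0.03]],[0.5,[-0.031,-0.0105,-0.007],[-0.1,0.01,-0.02]],[0.5,[-0.0001,0.0036,0.0011],[3.89,4.14,-3.17]],[0.5,[-0.0003,0.0036,0.0009],[3.89,4.14,-3.18]],[0.5,[-0.0006,0.0036,0.0006],[3.89,4.14,-3.17]]]

[[0.5,[-0.0008,0.0036,0.0003],[3.89,4.14,-3.17]],[0.5,[-0.001,0.0036,0.0],[3.89,4.14,-3.17]],[0.5,[-0.0012,0.0035,-0.0003],[3.9,4.14,-3.17]],[0.5,[-0.0014,0.0034,-0.0007],[3.9,4.14,-3.18]],[0.5,[-0.0015,0.0033,-0.001],[3.89,4.14,-3.17]],[0.5,[-0.0016,0.0031,-0.0013],[3.9,4.14,-3.18]],[0.5,[-0.0016,0.0029,-0.0016],[3.89,4.14,-3.17]],[0.5,[-0.0017,0.0027,-0.002],[3.9,4.13,-3.17]],[0.5,[-0.0017,0.0025,-0.0023],[3.89,4.13,-3.18]],[0.5,[-0.0016,0.0022,-0.0025],[3.9,4.14,-3.18]]]

[[0.5,[-0.0016,0.002,-0.0028],[3.89,4.14,-3.17]],[0.5,[-0.0014,0.0017,-0.003],[3.9,4.13,-3.17]],[0.5,[-0.0013,0.0013,-0.0032],[3.89,4.13,-3.18]]]
```

Request:
jog_arm:
  motion:
    - [0.5,[-0.031,-0.0104,-0.007],[-0.1,0,0]]
    - [0.5,[-0.031,-0.0104,-0.007],[-0.1,0,0]]
    - [0.5,[-0.031,-0.0104,-0.007],[-0.1,0,0]]
    - [0.5,[-0.031,-0.0104,-0.007],[-0.1,0,0]]
    - [0.5,[-0.031,-0.0104,-0.007],[-0.1,0,0]]
    - [0.5,[-0.031,-0.0104,-0.007],[-0.1,0,0]]
    - [0.5,[-0.031,-0.0104,-0.007],[-0.1,0,0]]
    - [0.5,[0,0.0036,0.001],[3.9,4.14,-3.17]]
    - [0.5,[0,0.0036,0.001],[3.9,4.14,-3.17]]
    - [0.5,[-0.0006,0.0036,0.0006],[3.9,4.14,-3.17]]

```text
clock: 5.98
tcp_pos: [0.4998, 0.3599, 0.2826]
orientation: [-1.127, 1.027, -1.463]
contact_force: [-0.5, 0.1, -0.1]
grip_width: 0.0428
```

Request:
jog_arm:
  motion:
    - [0.5,[-0.001,0.0036,0],[3.9,4.14,-3.17]]
    - [0.5,[-0.001,0.0036,0],[3.9,4.14,-3.17]]
    - [0.5,[-0.001,0.0036,0],[3.9,4.14,-3.17]]
    - [0.5,[-0.0015,0.0034,-0.001],[3.9,4.14,-3.17]]
    - [0.5,[-0.0015,0.0033,-0.001],[3.9,4.14,-3.17]]
    - [0.5,[-0.0015,0.003,-0.0015],[3.9,4.14,-3.17]]

```text
clock: 6.48
tcp_pos: [0.5049, 0.3617, 0.2605]
orientation: [-0.721, 0.787, -2.135]
contact_force: [-0.1, 0.3, -1.2]
grip_width: 0.0428
```

```bash
cat > t3.py <<'E'
from kin import *
V=lambda *a:np.array(a)
log();st()
T=tool(-70,15,0); y=T[:,1]; g=V(.541,.300,.105)
plan([(g-.07*y+V(0,0,.12),T)],0.5,vmax=.038,wmax=6.8)
E
python3 t3.py
```

```text
6.48 [0.5049 0.3617 0.2605] [-1.565, 0.581, 0.698, 1.713, 0.416, 1.196, -1.65] [-0.1  0.3 -1.2] 0.0428
[[-0.571  0.44   0.693]
 [-0.785 -0.54  -0.303]
 [ 0.241 -0.717  0.654]]
[[0.5,[-0.0019,0.0025,-0.0004],[3.91,4.2,-3.15]],[0.5,[-0.0019,0.0023,-0.0007],[3.91,4.2,-3.15]],[0.5,[-0.002,0.0021,-0.001],[3.91,4.2,-3.15]],[0.5,[-0.002,0.002,-0.0013],[3.91,4.21,-3.15]],[0.5,[-0.002,0.0017,-0.0016],[3.91,4.2,-3.15]],[0.5,[-0.002,0.0015,-0.0019],[3.91,4.21,-3.15]],[0.5,[-0.002,0.0013,-0.0021],[3.92,4.2,-3.16]]]
```

Request:
jog_arm:
  motion:
    - [0.5,[-0.002,0.0025,-0.0005],[3.9,4.2,-3.15]]
    - [0.5,[-0.002,0.0025,-0.001],[3.9,4.2,-3.15]]
    - [0.5,[-0.002,0.002,-0.001],[3.9,4.2,-3.15]]
    - [0.5,[-0.002,0.002,-0.0015],[3.9,4.2,-3.15]]
    - [0.5,[-0.002,0.0017,-0.0015],[3.9,4.2,-3.15]]
    - [0.5,[-0.002,0.0015,-0.002],[3.9,4.2,-3.15]]
    - [0.5,[-0.002,0.0013,-0.002],[3.9,4.2,-3.15]]
    - [0.5,[0,0,0],[0,0,0]]
    - [0.5,[0,0,0],[0,0,0]]

```text
clock: 7.23
tcp_pos: [0.5184, 0.3632, 0.2407]
orientation: [-0.075, 0.365, -2.769]
contact_force: [-0.1, 0.0, 1.0]
grip_width: 0.0424
```

```bash
cat > t4.py <<'E'
from kin import *
V=lambda *a:np.array(a)
log();st()
for n in('side','wrist','top'): snap(n,n+'8.png')
o=fit2();print(o.x.round(4),abs(o.fun).max())
E
python3 t4.py
```

```text
7.23 [0.5184 0.3632 0.2407] [-1.568, 1.076, 0.862, 1.437, 0.379, 1.572, -2.114] [-0.1  0.   1. ] 0.0424
[[-0.939  0.331  0.096]
 [-0.344 -0.907 -0.242]
 [ 0.007 -0.26   0.966]]
[ 2.872e-01  5.416e-01  1.000e-04  4.725e-01 -1.000e-04  0.000e+00
  3.319e-01 -3.050e-02 -3.140e-02 -4.000e-04] 1.215972508413294
```

View pics/side8.png

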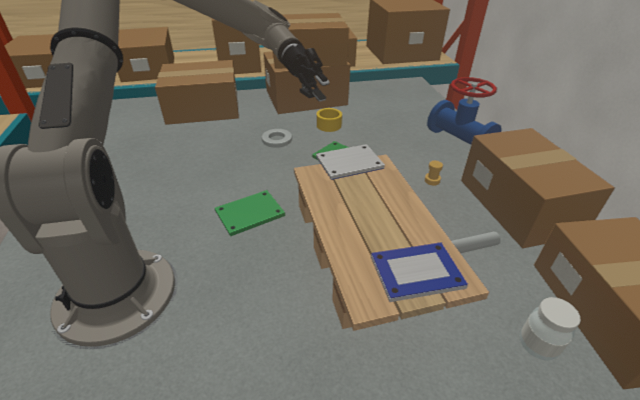

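View pics/wrist8.png

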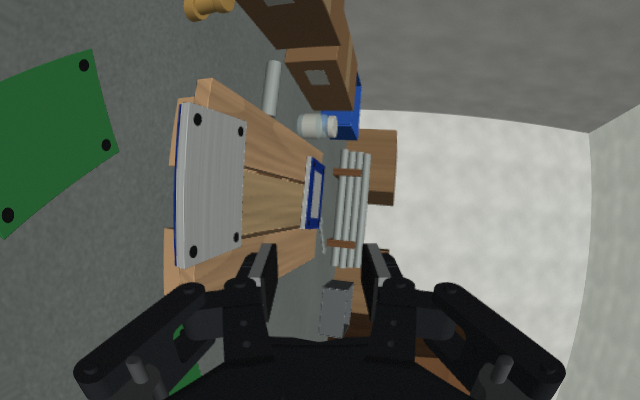

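View pics/top8.png

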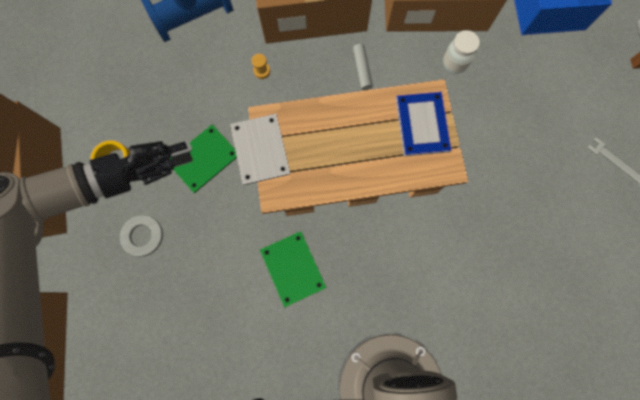

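```bash
python3 - <<'E'
from meas import *
f=load('top');X=cloud(f)
blobs(f,.103)
s=r.get_obs();M=R.from_rotvec(s['orientation']).as_matrix();t=s['tcp_pos']
L=(X.reshape(-1,3)-t)@M
k=(abs(L[:,0])<.06)&(abs(L[:,2])<.08)&(L[:,1]>-.12)&(L[:,1]<.06)
L=L[k]
for y0 in np.arange(-.12,.06,.01):
    a=L[(L[:,1]>=y0)&(L[:,1]<y0+.01)]
    if len(a): print(round(y0,3),len(a),a.min(0).round(3),a.max(0).round(3))
X2=cloud(load('side')); L=(X2.reshape(-1,3)-t)@M
k=(abs(L[:,0])<.06)&(abs(L[:,2])<.08)&(L[:,1]>-.12)&(L[:,1]<.06);print('side',L[k][:,1].max())
E
```

```text
metal 2793.5 (230, 115, 59, 69) [562.  255.5] [152.1 108.9] 8.61 [[479.0, 298.0], [495.0, 190.0], [645.0, 213.0], [629.0, 321.0]] zmed 0.1031
metal 955.5 (409, 102, 30, 41) [ 593.8 -131.4] [99.3 60.3] 0.61 [[544.0, -102.0], [544.0, -162.0], [644.0, -161.0], [643.0, -101.0]] zmed 0.1031
metal 438.5 (454, 31, 25, 23) [ 791.8 -263.4] [60.2 59.9] 85.05 [[759.0, -291.0], [819.0, -296.0], [824.0, -236.0], [765.0, -231.0]] zmed 0.1031
blue 2458.5 (398, 93, 52, 61) [ 592.7 -131. ] [144.4 104.5] 0.5 [[520.0, -79.0], [521.0, -184.0], [665.0, -183.0], [664.0, -78.0]] zmed 0.1029
blue 416.0 (534, 0, 77, 14) [ 866.3 -544.5] [191.5  36.8] 85.07 [[840.0, -638.0], [876.0, -641.0], [893.0, -451.0], [856.0, -448.0]] zmed 0.1029
blue 346.5 (152, 0, 27, 28) [943.6 476.8] [56.3 81.3] 42.43 [[895.0, 488.0], [950.0, 428.0], [992.0, 466.0], [937.0, 526.0]] zmed 0.1029
wood 313.5 (32, 112, 9, 63) [627.4 777.5] [157.1  15. ] 6.23 [[549.0, 776.0], [550.0, 762.0], [706.0, 779.0], [705.0, 794.0]] zmed 0.1034
wood 481.0 (260, 5, 111, 18) [911.7  96.1] [ 18.  279.5] 2.54 [[896.0, 235.0], [909.0, -44.0], [927.0, -4
[... 173 characters left out ...]
034
-0.12 160 [-0.011 -0.12  -0.037] [ 0.019 -0.11   0.058]
-0.11 247 [-0.014 -0.11  -0.063] [ 0.019 -0.1    0.069]
-0.1 237 [-0.015 -0.1   -0.065] [ 0.018 -0.09   0.068]
-0.09 225 [-0.014 -0.09  -0.063] [ 0.016 -0.08   0.064]
-0.08 212 [-0.016 -0.08  -0.059] [ 0.016 -0.07   0.061]
-0.07 194 [-0.014 -0.07  -0.058] [ 0.013 -0.06   0.056]
-0.06 180 [-0.015 -0.06  -0.055] [ 0.013 -0.05   0.054]
-0.05 128 [-0.015 -0.05  -0.035] [ 0.011 -0.04   0.042]
-0.04 122 [-0.013 -0.04  -0.026] [ 0.01  -0.03   0.039]
-0.03 124 [-0.012 -0.03  -0.031] [ 0.01  -0.02   0.036]
-0.02 118 [-0.014 -0.02  -0.029] [ 0.01  -0.01   0.036]
-0.01 25 [-0.01  -0.01  -0.029] [ 0.007 -0.008  0.029]
side -0.002840054683337647
```

```bash
cat > t5.py <<'E'
from kin import *
V=lambda *a:np.array(a)
T=tool(-70,6,0); y=T[:,1]; print(y)
G=V(.547,.296,.103)+.018*y; print(G)
a=plan([(G-.055*y,T)],0.5,vmax=.035,wmax=6.8)
sim(np.array(r.get_obs()['joints']),[(G-.055*y,T),(G,T)])
E
python3 t5.py
```

```text
[ 0.34014652 -0.93454489 -0.10452846]
[0.55312264 0.27917819 0.10111849]
[[0.5,[-0.0008,0.0143,-0.0246],[1.87,0.03,-0.02]],[0.5,[-0.0008,0.0135,-0.025],[1.88,0.03,-0.02]],[0.5,[-0.0008,0.0127,-0.0255],[1.87,0.04,-0.02]],[0.5,[-0.0008,0.0118,-0.0259],[1.88,0.03,-0.02]],[0.5,[-0.0008,0.0109,-0.0262],[1.87,0.04,-0.03]]]

5 [-1.52  1.33  0.81  1.44  0.36  1.5  -2.25] elb [0.08 0.52 0.44] wr [0.42 0.64 0.14]
2 [-1.5   1.32  0.82  1.53  0.38  1.4  -2.27] elb [0.09 0.51 0.44] wr [0.44 0.59 0.14]
```

Request:
jog_arm:
  motion:
    - [0.5,[-0.001,0.014,-0.0245],[1.9,0,0]]
    - [0.5,[-0.001,0.0135,-0.025],[1.9,0,0]]
    - [0.5,[-0.001,0.0125,-0.0255],[1.9,0,0]]
    - [0.5,[-0.001,0.012,-0.026],[1.9,0,0]]
    - [0.5,[-0.001,0.011,-0.026],[1.8,0,0]]
    - [0.5,[0,0,0],[0,0,0]]
    - [0.5,[0,0,0],[0,0,0]]

```text
clock: 7.97
tcp_pos: [0.5347, 0.331, 0.1065]
orientation: [-0.031, 0.141, -2.787]
contact_force: [-0.1, 0.1, 1.1]
grip_width: 0.0428
```

```bash
cat > t6.py <<'E'
from kin import *
V=lambda *a:np.array(a)
st();log()
T=tool(-70,6,0); y=T[:,1]
G=V(.547,.296,.103)+.018*y
plan([(G,T)],0.5,vmax=.012,wmax=6.8)
for n in ('top','side','wrist'): snap(n,n+'9.png')
from meas import load
for n in('top','side'):
    X=cloud(load(n));s=r.get_obs();M=R.from_rotvec(s['orientation']).as_matrix();t=s['tcp_pos']
    L=(X.reshape(-1,3)-t)@M; k=(abs(L[:,0])<.02)&(abs(L[:,2])<.04)&(abs(L[:,2])>.012)&(L[:,1]>-.1)&(L[:,1]<.02)&(X.reshape(-1,3)[:,2]>.06)
    print(n,np.sort(L[k][:,1])[-8:].round(4))
    h=load(n)['image']
E
python3 t6.py
```

```text
7.97 [0.5347 0.331  0.1065] [-1.523, 1.328, 0.806, 1.435, 0.363, 1.502, -2.249] [-0.1  0.1  1.1] 0.0428
[[-0.939  0.342  0.039]
 [-0.344 -0.934 -0.094]
 [ 0.004 -0.102  0.995]]
[[0.5,[0.0001,0.011,0.0001],[-0.03,0.05,-0.02]],[0.5,[0.0001,0.0111,0.0001],[-0.03,0.05,-0.02]],[0.5,[0.0001,0.011,0.0],[-0.04,0.05,-0.02]],[0.5,[0.0001,0.0111,0.0001],[-0.03,0.05,-0.02]],[0.5,[0.0001,0.011,0.0],[-0.04,0.06,-0.01]]]

top [-0.0075 -0.0074 -0.0072 -0.0071 -0.007  -0.0067 -0.0067 -0.0065]
side [-0.0055 -0.0055 -0.0051 -0.0051 -0.0049 -0.0046 -0.004  -0.0036]
```

View pics/wrist9.png

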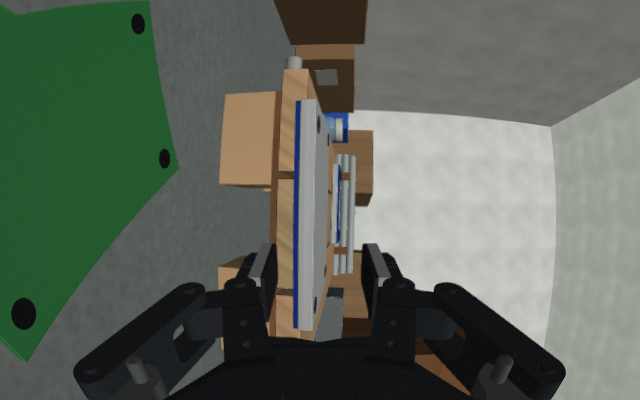

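View pics/side9.png

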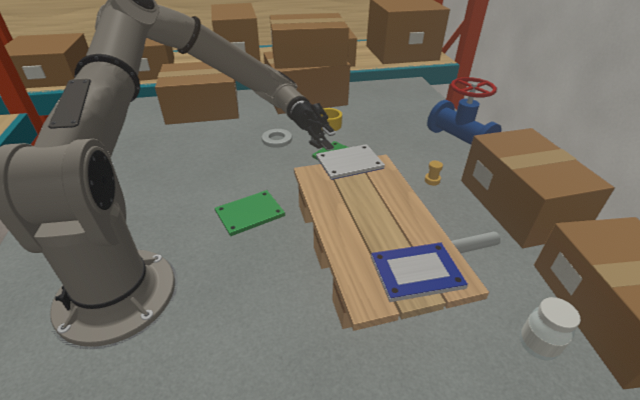

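Request:
jog_arm:
  motion:
    - [0.5,[0,0.011,0],[0,0,0]]
    - [0.5,[0,0.011,0],[0,0,0]]
    - [0.5,[0,0.011,0],[0,0,0]]
    - [0.5,[0,0.011,0],[0,0,0]]
    - [0.5,[0,0.011,0],[0,0,0]]
    - [0.5,[0,0,0],[0,0,0]]
    - [0.5,[0,0,0],[0,0,0]]

```text
clock: 8.7
tcp_pos: [0.5539, 0.2786, 0.1004]
orientation: [-0.029, 0.139, -2.789]
contact_force: [1.0, 0.0, -0.9]
grip_width: 0.0427
```

```bash
python3 - <<'E'
from kin import *
st();log()
for n in ('top','wrist'): snap(n,n+'10.png')
E
```

```text
8.7 [0.5539 0.2786 0.1004] [-1.497, 1.324, 0.817, 1.525, 0.385, 1.399, -2.272] [ 1.   0.  -0.9] 0.0427
[[-0.939  0.341  0.037]
 [-0.343 -0.935 -0.093]
 [ 0.003 -0.1    0.995]]
```

View pics/wrist10.png

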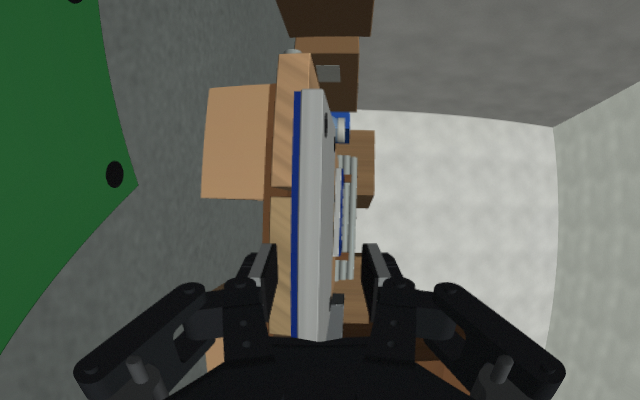

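View pics/top10.png

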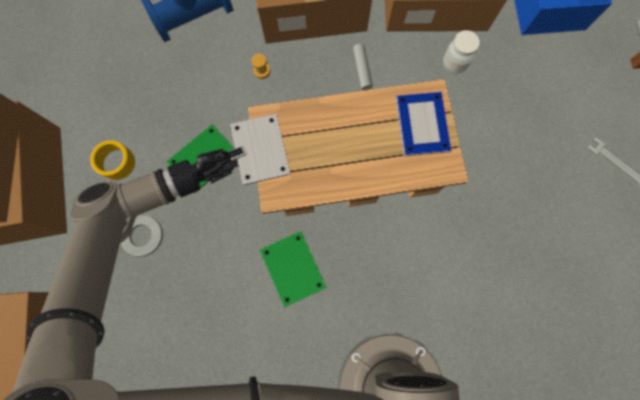

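Request:
jog_arm:
  motion:
    - [0.3,[0,0,0],[0,0,0]]
    - [0.22,[0,0,0.001],[0,0,0]]
    - [0.15,[0,0,0.001],[0,0,0]]
    - [0.05,[0,0,0.001],[0,0,0]]
    - [0,[0,0,0.001],[0,0,0]]
    - [0,[0,0,0],[0,0,0]]
    - [0,[0,0,0],[0,0,0]]
    - [0,[0,0,0],[0,0,0]]
  force: 70

```text
clock: 9.47
tcp_pos: [0.554, 0.2796, 0.1039]
orientation: [-0.029, 0.142, -2.787]
contact_force: [0.3, 1.4, -1.8]
grip_width: 0.0115
```

```bash
python3 - <<'E'
from kin import *
st();log()
for n in ('side','wrist'): snap(n,n+'11.png')
E
```

```text
9.47 [0.554  0.2796 0.1039] [-1.499, 1.319, 0.819, 1.527, 0.387, 1.399, -2.269] [ 0.3  1.4 -1.8] 0.0115
[[-0.939  0.342  0.038]
 [-0.345 -0.934 -0.095]
 [ 0.003 -0.102  0.995]]
```

View pics/wrist11.png

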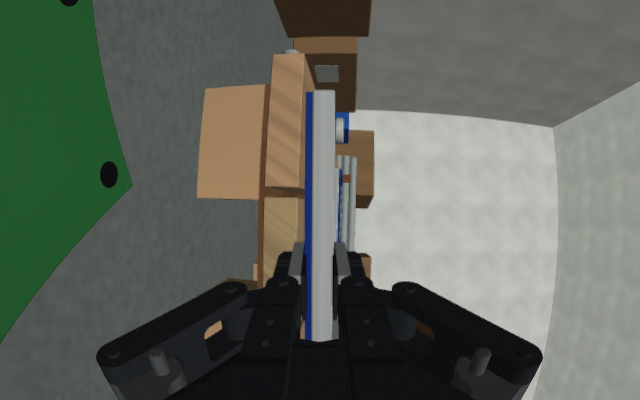

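Request:
jog_arm:
  motion:
    - [0,[0,0,0.01],[0,0,0]]
    - [0,[0,0,0.02],[0,0,0]]
    - [0,[0,0,0.03],[0,0,0]]
    - [0,[0,0,0.03],[0,0,0]]
    - [0,[0,0,0.03],[0,0,0]]
    - [0,[0,0,0.03],[0,0,0]]
    - [0,[0,0,0.02],[0,0,0]]
    - [0,[0,0,0],[0,0,0]]
  force: 100

```text
clock: 10.23
tcp_pos: [0.5611, 0.2619, 0.279]
orientation: [-0.02, 0.144, -2.79]
contact_force: [-0.1, -0.1, -3.7]
grip_width: 0.0105
```

```bash
python3 - <<'E'
from kin import *
s=st();log();print(s['moment'])
for n in ('side','wrist'): snap(n,n+'12.png')
E
```

```text
10.23 [0.5611 0.2619 0.279 ] [-1.545, 1.087, 0.951, 1.599, 0.514, 1.447, -2.122] [-0.1 -0.1 -3.7] 0.0105
[[-0.94   0.34   0.032]
 [-0.342 -0.935 -0.097]
 [-0.003 -0.102  0.995]]
[1.91927908 0.74801952 0.03146385]
```

View pics/wrist12.png

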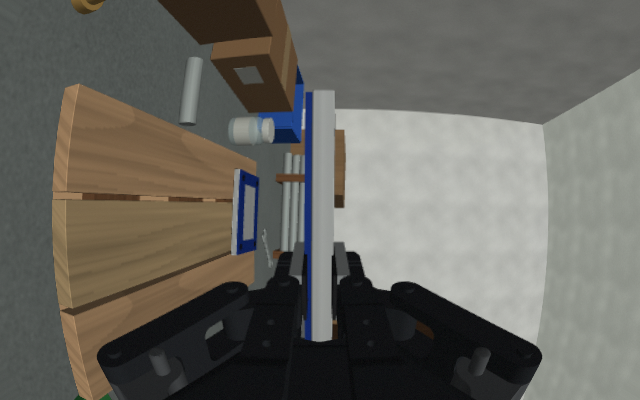

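View pics/side12.png

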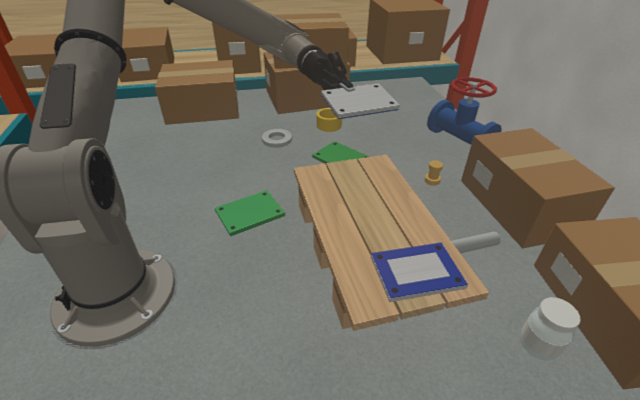

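Request:
jog_arm:
  motion:
    - [0,[0,0,0],[0,-7,0]]
    - [0,[0,0,0],[0,-7,0]]
    - [0,[0,0,0],[0,-7,0]]
    - [0,[0,0,0],[0,-7,0]]
    - [0,[0,0,0],[0,-7,0]]
    - [0,[0,0,0],[0,-7,0]]
    - [0,[0,0,0],[0,-7,0]]
    - [0,[0,0,0],[0,-7,0]]
    - [0,[0,0,0],[0,-7,0]]
    - [0,[0,0,0],[0,-7,0]]

```text
clock: 11.17
tcp_pos: [0.5597, 0.2635, 0.2709]
orientation: [-1.636, -0.172, -2.263]
contact_force: [0.3, 0.3, -4.0]
grip_width: 0.0108
```

```bash
python3 - <<'E'
from kin import *
st();log();
E
```

```text
11.17 [0.5597 0.2635 0.2709] [-1.403, 0.957, 0.657, 1.59, 0.7, 1.584, -1.061] [ 0.3  0.3 -4. ] 0.0108
[[-0.278  0.342  0.898]
 [-0.203 -0.934  0.294]
 [ 0.939 -0.101  0.329]]
```

Request:
jog_arm:
  motion:
    - [0,[0,0,0],[0,-7,0]]
    - [0,[0,0,0],[0,-7,0]]
    - [0,[0,0,0],[0,-7,0]]
    - [0,[0,0,0],[0,-7,0]]
    - [0,[0,0,0],[0,-7,0]]
    - [0,[0,0,0],[0,-7,0]]
    - [0,[0,0,0],[0,-7,0]]
    - [0,[0,0,0],[0,-7,0]]
    - [0,[0,0,0],[0,-7,0]]
    - [0,[0,0,0],[0,-7,0]]

```text
clock: 12.0
tcp_pos: [0.5597, 0.2635, 0.2709]
orientation: [-2.738, -0.436, -0.95]
contact_force: [0.1, -1.2, -4.6]
grip_width: 0.0109
```

Request:
jog_arm:
  motion:
    - [0,[0,0,0],[0,-7,0]]
    - [0,[0,0,0],[0,-7,0]]
    - [0,[0,0,0],[0,-7,0]]
    - [0,[0,0,0],[0,-7,0]]
    - [0,[0,0,0],[0,-7,0]]
    - [0,[0,0,0],[0,-5,0]]
    - [0,[0,0,0],[0,0,0]]

```text
clock: 12.58
tcp_pos: [0.5599, 0.2633, 0.2711]
orientation: [-2.996, -0.532, 0.041]
contact_force: [0.8, 0.0, -3.8]
grip_width: 0.0102
```

```bash
python3 - <<'E'
from kin import *
st();log();
for n in ('side','top'): snap(n,n+'13.png')
E
```

```text
12.58 [0.5599 0.2633 0.2711] [-1.184, 0.859, 0.292, 1.572, 0.882, 1.765, 0.711] [ 0.8  0.  -3.8] 0.0102
[[ 0.939  0.342 -0.044]
 [ 0.345 -0.934  0.092]
 [-0.009 -0.101 -0.995]]
```

View pics/side13.png

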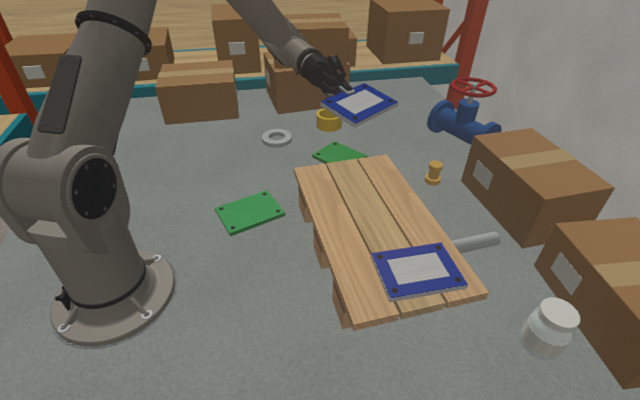

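View pics/top13.png

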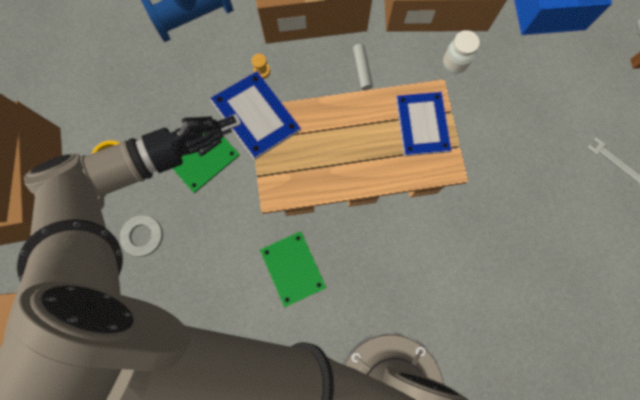

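```bash
cat > t7.py <<'E'
from kin import *
V=lambda *a:np.array(a)
T=tool(-96,20,180); print(T.round(3))
A=V(.569,.232,.19)
plan([(A,T),(V(.569,.231,.135),T)],0,vmax=.025,wmax=5)
sim(np.array(r.get_obs()['joints']),[(A,T),(V(.569,.231,.135),T)])
E
python3 t7.py
```

```text
[[ 0.995 -0.098  0.036]
 [-0.105 -0.935  0.34 ]
 [-0.    -0.342 -0.94 ]]
[[0,[-0.0004,0.0068,0.013],[2.33,1.0,4.25]],[0,[-0.0001,0.0073,0.0127],[2.33,1.0,4.25]],[0,[0.0003,0.0078,0.0124],[2.33,1.0,4.25]],[0,[0.0007,0.0083,0.0121],[2.34,0.99,4.26]],[0,[0.0011,0.0087,0.0118],[2.33,1.0,4.25]],[0,[0.0015,0.009,0.0114],[2.34,0.99,4.26]],[0,[0.0,0.0066,0.0171],[0.0,0.0,0.0]],[0,[0.0001,0.0066,0.0171],[0.0,0.0,0.0]],[0,[0.0,0.0066,0.0171],[0.0,0.0,0.0]]]

5 [-0.97  0.97  0.29  1.32  0.52  1.84  0.66] elb [0.3  0.33 0.6 ] wr [0.6  0.54 0.3 ]
2 [-0.96  1.04  0.28  1.32  0.5   1.79  0.61] elb [0.31 0.35 0.57] wr [0.6  0.54 0.25]
```

Request:
jog_arm:
  motion:
    - [0,[0,0.007,0.013],[2.33,1,4.25]]
    - [0,[0,0.0075,0.0125],[2.33,1,4.25]]
    - [0,[0,0.008,0.0125],[2.33,1,4.25]]
    - [0,[0.001,0.008,0.012],[2.33,1,4.25]]
    - [0,[0.001,0.009,0.012],[2.33,1,4.25]]
    - [0,[0.0015,0.009,0.0115],[2.33,1,4.25]]
    - [0,[0,0,0],[0,0,0]]
    - [0,[0,0,0],[0,0,0]]

```text
clock: 13.35
tcp_pos: [0.5704, 0.2303, 0.1912]
orientation: [-2.792, 0.147, -0.028]
contact_force: [-0.1, 1.0, -3.2]
grip_width: 0.0106
```

```bash
python3 - <<'E'
from kin import *
from meas import rays,rect,load
st();log();
f=snap('top','top14.png'); snap('side','side14.png')
V=lambda *a:np.array(a)
T=tool(-96,20,180)
plan([(V(.569,.231,.135),T)],0,vmax=.02,wmax=5)
X=cloud(f);hsv=cv2.cvtColor(f['image'],cv2.COLOR_RGB2HSV)
m=(hsv[...,0]>105)&(hsv[...,0]<130)&(hsv[...,1]>120)&(X[...,1]>.05)&(X[...,1]<.4)&(X[...,0]<.72)&(X[...,2]>.1)
P=X[m]; c=P.mean(0); print('blue',m.sum(),c.round(3),rect(P)); n=np.linalg.svd(P-c)[2][2]; print('normal',n.round(3),P.min(0).round(3))
E
```

```text
13.35 [0.5704 0.2303 0.1912] [-0.979, 0.975, 0.306, 1.319, 0.516, 1.836, 0.664] [-0.1  1.  -3.2] 0.0106
[[ 0.994 -0.099  0.037]
 [-0.105 -0.935  0.337]
 [ 0.002 -0.339 -0.941]]
[[0,[0.0,0.0069,0.0174],[0.02,0.02,0.05]],[0,[0.0001,0.007,0.0174],[0.02,0.03,0.05]],[0,[0.0,0.007,0.0175],[0.02,0.02,0.06]]]

blue 1566 [0.563 0.2   0.199] (array([430.4, 190. ]), array([426.9,  96.9]), 4.65, [[214.0, 221.0], [222.0, 124.0], [647.0, 159.0], [639.0, 256.0]])
normal [ 0.153 -0.988  0.02 ] [0.221 0.133 0.161]
```

View pics/top14.png

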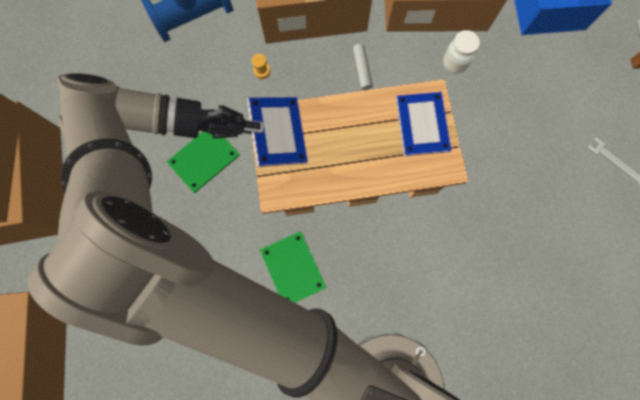

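```bash
python3 - <<'E'
from kin import *
from meas import rays,rect,load
f=load('top')
X=cloud(f);hsv=cv2.cvtColor(f['image'],cv2.COLOR_RGB2HSV)
m=(hsv[...,0]>105)&(hsv[...,0]<130)&(hsv[...,1]>120)&(X[...,1]>.05)&(X[...,1]<.4)&(X[...,0]<.72)&(X[...,0]>.4)&(X[...,2]>.1)&(f['range_z']>.1)
P=X[m]; c=P.mean(0); n=np.linalg.svd(P-c,full_matrices=False)[2][2]; print(rect(P),'normal',n.round(3))
k=abs((P-c)@n)<.006;P=P[k];c=P.mean(0);n=np.linalg.svd(P-c,full_matrices=False)[2][2]; print(k.sum(),rect(P),'normal',n.round(3),np.percentile(P[:,2],[0,1,99,100]).round(3))
E
```

```text
(array([569.8, 201.4]), array([147.,  97.]), 4.82, [[492.0, 244.0], [501.0, 147.0], [647.0, 159.0], [639.0, 256.0]]) normal [ 0.043  0.36  -0.932]
1540 (array([569.8, 201.4]), array([147.,  97.]), 4.82, [[492.0, 244.0], [501.0, 147.0], [647.0, 159.0], [639.0, 256.0]]) normal [ 0.043  0.36  -0.932] [0.161 0.164 0.208 0.211]
```

Request:
jog_arm:
  motion:
    - [0,[0,0.0065,0.017],[0,0,0]]
    - [0,[0,0.0065,0.017],[0,0,0]]
    - [0,[0,0.003,0.009],[0,0,0]]
    - [0,[0,0,0],[0,0,0]]
    - [0,[0,0,0],[0,0,0]]

```text
clock: 13.87
tcp_pos: [0.5691, 0.2315, 0.1444]
orientation: [-2.791, 0.145, -0.023]
contact_force: [0.4, 0.7, -3.1]
grip_width: 0.0106
```

Request:
jog_arm:
  motion:
    - [0,[0,0.001,0.003],[0,0,0]]
    - [0,[0,0.001,0.003],[0,0,0]]
    - [0,[0,0.001,0.003],[0,0,0]]
    - [0,[0,0,0],[0,0,0]]

```text
clock: 14.2
tcp_pos: [0.5697, 0.2317, 0.1357]
orientation: [-2.789, 0.146, -0.025]
contact_force: [0.2, 0.4, -4.0]
grip_width: 0.0104
```

Request:
jog_arm:
  motion:
    - [0,[0,0.0005,0.0015],[0,0,0]]
    - [0,[0,0.0005,0.0015],[0,0,0]]
    - [0,[0,0,0],[0,0,0]]

```text
clock: 14.45
tcp_pos: [0.5698, 0.2317, 0.1328]
orientation: [-2.789, 0.146, -0.026]
contact_force: [-0.3, -0.3, -4.3]
grip_width: 0.0109
```

Request:
jog_arm:
  motion:
    - [0,[0,0.0005,0.0015],[0,0,0]]
    - [0,[0,0.0005,0.0015],[0,0,0]]
    - [0,[0,0,0],[0,0,0]]

```text
clock: 14.7
tcp_pos: [0.5701, 0.2319, 0.1307]
orientation: [-2.79, 0.146, -0.027]
contact_force: [1.3, 2.6, 1.5]
grip_width: 0.0109
```

Request:
jog_arm:
  motion:
    - [0,[0,0.0005,0.0015],[0,0,0]]
    - [0,[0,0.0005,0.0015],[0,0,0]]
    - [0,[0,0,0],[0,0,0]]

```text
clock: 14.95
tcp_pos: [0.5705, 0.2322, 0.129]
orientation: [-2.792, 0.145, -0.029]
contact_force: [2.5, 5.0, 7.8]
grip_width: 0.0106
```

```bash
python3 - <<'E'
from kin import *
st();snap('side','side15.png')
f=r.grab_frame('side'); im=cv2.resize(f['image'][100:220,290:450],None,fx=5,fy=5,interpolation=cv2.INTER_CUBIC); cv2.imwrite('pics/z15.png',im[:,:,::-1])
E
```

```text
14.95 [0.5705 0.2322 0.129 ] [-0.971, 1.054, 0.29, 1.312, 0.491, 1.781, 0.616] [2.5 5.  7.8] 0.0106
[[ 0.995 -0.097  0.037]
 [-0.104 -0.936  0.337]
 [ 0.002 -0.34  -0.941]]
```

View pics/z15.png

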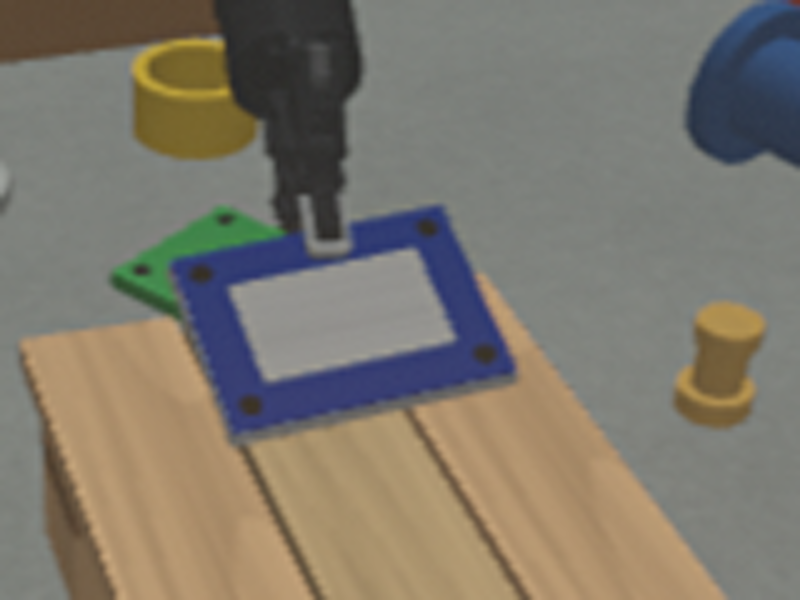

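Request:
jog_arm:
  motion:
    - [0.15,[0,0,0],[0,0,0]]
    - [0.2,[0,0,0],[0,0,0]]
    - [0.25,[0,0,0],[0,0,0]]
    - [0.3,[0,0,0],[0,0,0]]
    - [0.3,[0,0,0],[0,0,0]]
    - [0.3,[0,0,0],[0,0,0]]

```text
clock: 15.55
tcp_pos: [0.5696, 0.2317, 0.1263]
orientation: [-2.789, 0.147, -0.025]
contact_force: [0.4, 0.7, -1.4]
grip_width: 0.0258
```

```bash
python3 - <<'E'
from kin import *
st()
f=r.grab_frame('side'); im=cv2.resize(f['image'][100:220,290:450],None,fx=5,fy=5,interpolation=cv2.INTER_CUBIC); cv2.imwrite('pics/z16.png',im[:,:,::-1])
snap('wrist','wrist16.png')
E
```

```text
15.55 [0.5696 0.2317 0.1263] [-0.971, 1.056, 0.289, 1.314, 0.488, 1.777, 0.615] [ 0.4  0.7 -1.4] 0.0258
[[ 0.994 -0.099  0.035]
 [-0.105 -0.935  0.34 ]
 [-0.    -0.342 -0.94 ]]
```

View pics/z16.png

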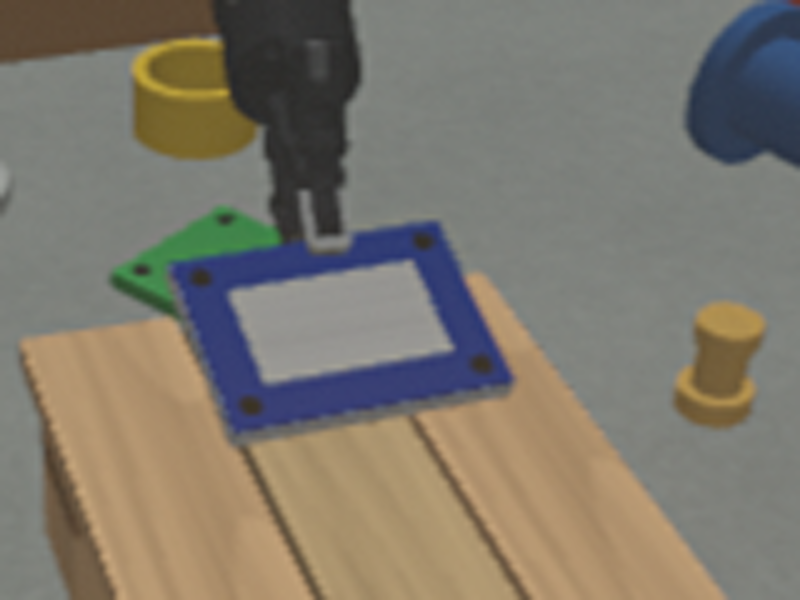

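View pics/wrist16.png

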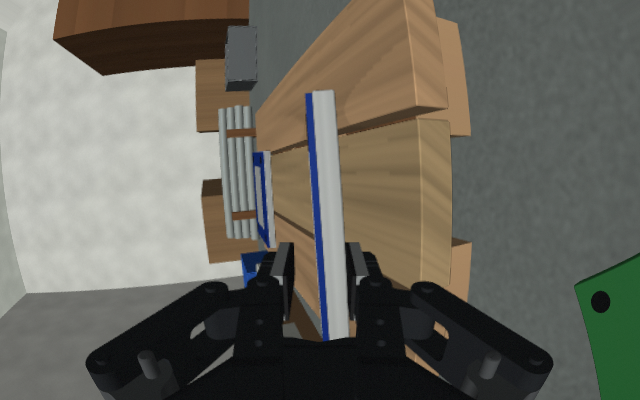

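Request:
jog_arm:
  motion:
    - [0.3,[0,-0.0075,0.003],[0,0,0]]
    - [0.3,[0,-0.009,0.0034],[0,0,0]]
    - [0.3,[0,-0.009,0.0034],[0,0,0]]
    - [0.3,[0,-0.009,0.0034],[0,0,0]]
    - [0.3,[0,-0.014,0.005],[0,0,0]]
    - [0.3,[0,-0.014,0.005],[0,0,0]]
    - [0.3,[0,0,0],[0,0,0]]

```text
clock: 16.23
tcp_pos: [0.5764, 0.3027, 0.1257]
orientation: [-2.787, 0.14, -0.025]
contact_force: [-1.2, 0.0, 0.0]
grip_width: 0.0256
```

```bash
python3 - <<'E'
from meas import *
from plan import st
st()
f=snap('side','side17.png');blobs(f,.103)
f=snap('top','top17.png');blobs(f,.103)
E
```

```text
16.23 [0.5764 0.3027 0.1257] [-1.017, 1.137, 0.319, 1.131, 0.438, 1.883, 0.658] [-1.2  0.   0. ] 0.0256
[[ 0.995 -0.094  0.035]
 [-0.1   -0.934  0.343]
 [ 0.    -0.345 -0.939]]
metal 931.5 (540, 297, 41, 34) [ 789.9 -271.6] [67.1 61. ] 54.69 [[746.0, -281.0], [795.0, -317.0], [834.0, -262.0], [784.0, -227.0]] zmed 0.1034
metal 1234.0 (388, 253, 61, 31) [ 592.5 -131.1] [101.  60.] 0.42 [[542.0, -101.0], [542.0, -161.0], [643.0, -161.0], [643.0, -101.0]] zmed 0.1034
metal 468.0 (336, 159, 42, 19) [568.5 211.4] [100.4  59.9] 5.73 [[516.0, 236.0], [522.0, 177.0], [621.0, 187.0], [615.0, 246.0]] zmed 0.1034
metal 836.0 (485, 16, 155, 81) [1673.6  984. ] [1065.3   64.4] 89.95 [[1641.0, 451.0], [1705.0, 451.0], [1706.0, 1517.0], [1642.0, 1517.0]] zmed 0.1034
blue 3068.0 (376, 245, 90, 52) [ 591.6 -132.9] [145.7 105.5] 0.54 [[518.0, -81.0], [519.0, -186.0], [665.0, -185.0], [664.0, -80.0]] zmed 0.1037
wood 1236.0 (550, 230, 90, 117) [ 906.6 -210.7] [268.8  26.3] 85.32 [[882.0, -344.0], [909.0, -346.0], [931.0, -78.0], [904.0, -76.0]] zmed 0.103
wood 980.0 (469, 149, 136, 71) [941.2  72. ] [1
[... 1227 characters left out ...]
0.103
blue 391.0 (151, 0, 34, 29) [944.7 471.1] [62.2 91.1] 41.9 [[891.0, 484.0], [952.0, 416.0], [998.0, 458.0], [937.0, 526.0]] zmed 0.103
wood 605.0 (31, 296, 12, 104) [168.  750.1] [210.   16.1] 0.34 [[63.0, 758.0], [63.0, 741.0], [273.0, 743.0], [273.0, 759.0]] zmed 0.1034
wood 624.0 (32, 112, 12, 117) [564.2 770.6] [284.3  16.7] 5.53 [[422.0, 765.0], [424.0, 749.0], [706.0, 776.0], [705.0, 793.0]] zmed 0.1034
wood 466.0 (260, 5, 111, 18) [911.2  96.5] [ 18.6 280.5] 2.97 [[895.0, 236.0], [909.0, -44.0], [928.0, -43.0], [913.0, 237.0]] zmed 0.1034
wood 550.5 (390, 4, 113, 7) [ 901.3 -234.3] [284.2  17.2] 85.07 [[881.0, -375.0], [898.0, -377.0], [922.0, -93.0], [905.0, -92.0]] zmed 0.1034
```

View pics/side17.png

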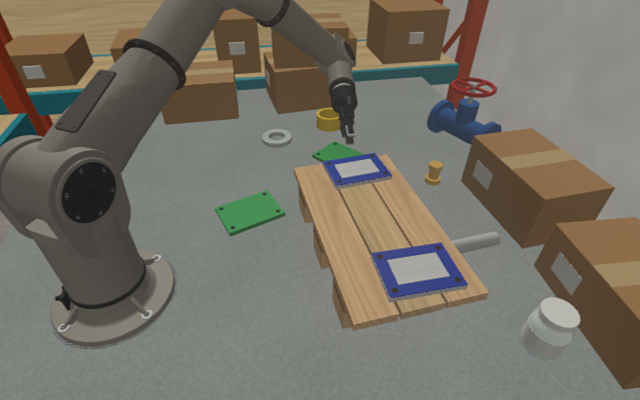

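View pics/top17.png

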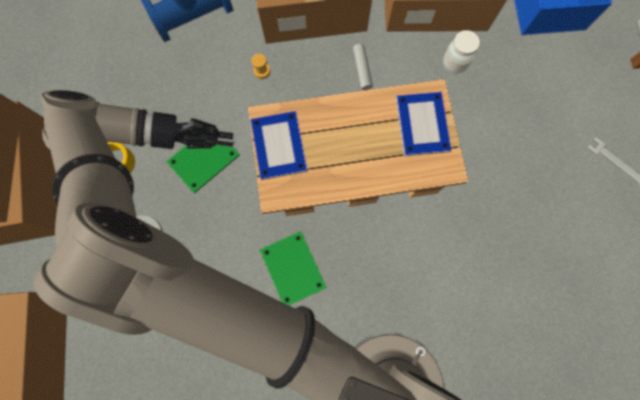

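Request:
jog_arm:
  motion:
    - [0.3,[0,-0.01,-0.027],[0,0,0]]
    - [0.3,[0,-0.01,-0.027],[0,0,0]]
    - [0.3,[0,0,0],[0,0,0]]
    - [0.3,[0,0,0],[0,0,0]]

```text
clock: 16.67
tcp_pos: [0.5775, 0.2984, 0.1862]
orientation: [-2.787, 0.146, -0.031]
contact_force: [0.1, 0.3, -0.9]
grip_width: 0.0255
```

```bash
python3 - <<'E'
from meas import *
from plan import st
s=st(); print(abs(s['qvel']).max())
f=snap('top','top18.png');X=cloud(f);hsv=cv2.cvtColor(f['image'],cv2.COLOR_RGB2HSV)
m=(hsv[...,0]>105)&(hsv[...,0]<130)&(hsv[...,1]>120)&(X[...,1]>.1)&(X[...,1]<.3)&(X[...,0]<.7)&(X[...,0]>.45)&(X[...,2]>.08)
P=X[m];A=np.c_[P[:,:2]-P[:,:2].mean(0),np.ones(len(P))];c,*_=np.linalg.lstsq(A,P[:,2],rcond=None);print(len(P),rect(P),c.round(4))
print(r.hand_in())
E
```

```text
16.67 [0.5775 0.2984 0.1862] [-1.066, 1.081, 0.433, 1.147, 0.409, 1.903, 0.747] [ 0.1  0.3 -0.9] 0.0255
[[ 0.994 -0.097  0.04 ]
 [-0.105 -0.934  0.341]
 [ 0.004 -0.344 -0.939]]
0.042245542445855835
1427 (array([569.3, 210.8]), array([145.8, 103.6]), 6.18, [[491.0, 254.0], [502.0, 151.0], [647.0, 167.0], [636.0, 270.0]]) [1.000e-04 1.100e-03 1.032e-01]
the job is handed in; nothing more can be done
None
```

The bare-metal cover is turned over. It lies flat on the skid with its blue gasket up, and I handed the job in at about 17 s.

**What I did:** I pushed the cover about 59 mm out over the left end of the skid with the open fingers, then gripped its overhanging edge from the end and lifted it. I rolled the tool half a turn, set the cover down on its inner edge, let it down flat and drew the fingers out.

**Last checks:**
- **Turned cover:** its centre is at about (0.569, 0.211) m, with the top face at 103 mm, level to about 0.1° and gasket up. It sits about 2° off square to the skid. By my measurement its outer edge is only about 3–6 mm inside the end of the skid, and the camera calibration is good to about 2 mm.
- **Other cover:** it has not moved, within measuring accuracy. The green look-alikes looked undisturbed in the pictures.
- **Robot:** the gripper is clear of everything, with contact force near zero. The largest vertical reading I saw was about 8 N, as I set the cover down.

**Disagreements:**
- **Fingertips:** they stood further back than the stated 19 mm ahead of the TCP. I measured about 15 mm behind it at 0.8 opening and 5 mm behind at 0.5, and used those values.
- **Placing:** the cover was dragged about 10 mm outward when the lower finger was pulled from under it, which is why the margin at the end is small.

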